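# Slide the pepper mill into the worktop cupboard and close the door

### The arm

A 7-joint arm with a two-finger parallel gripper is mounted at the origin on a cart in front of the work surface, level with it; the furniture and walls round the work are solid. World frame = base frame: x ahead of the robot, y to its left, z up, the work surface at z = 0. Lengths are in m, angles in rad, forces in N, time in s.
With the tool pointing down it reaches from about 0.425 to 0.925 m from the base axis. Payload 6.8 kg.
Tool frame: the origin (TCP) lies on the front face of the gripper's body, between the roots of the fingers; the fingertips stand 73 mm ahead of it and the grasp point (between the pads) lies 54 mm ahead of it; z points along the fingers, x is the direction in which the jaws open and shut, and the axes are right-handed (so a half turn about z gives the same grasp; the last joint's range is limited). The gripper opens to 85 mm and grips with 20 to 120 N. Pads are 22 mm wide; open, the fingers measure 114 mm over their backs; the gripper's body (76 mm by 85 mm) begins 54 mm behind the grasp point. The pads swing forward as they close: fully open they stand 13 mm farther back than shut.
Start: joints at [1.166, 0.477, 0.022, 1.555, -0.011, 1.109, -0.083], TCP at [0.197, -0.646, 0.304] pointing down, gripper open.
Joint ranges: [-2.96, 2.96], [-0.34, 2.1], [-1.41, 1.46], [0.24, 2.44], [-1.37, 4.51], [0.17, 1.92], [-2.96, 2.96]. Speed limits (rad/s): [2.39, 2.39, 3.14, 3.14, 3.14, 3.14, 3.14].

### API

Orientations are given as a unit quaternion [w, x, y, z].
In Python, from station import get_obs, read_camera, hand_in gives the robot as it stands. The module is installed in compiled form; this text tells all that it offers.
- The arm moves only by the shell command python3 -m creep 'ROWS' [FORCE]. ROWS is JSON, a list that holds one entry, the list of rows, each a list of 7 numbers: the turn, a rotation vector about the tool's x, y, z in rad, then the shift along the tool's x, y, z in m, then the finger opening in m, from 0 to 0.0854. A call has 1 to 20 rows; each row shifts and turns the pose as measured when the row begins, along the tool's axes as they then stand; what a row does not reach is not made up. A row lasts 1/12 s, in which the tool goes at most 41.7 mm and 7.16 degrees, less where a joint would pass 70% of its speed; a pose out of reach is approached as far as the arm can. A call is refused whole if a number of a shift passes 0.0417 or a number of a turn 0.125, either way. A call with a gripper value outside its range is refused whole. The fingers move at their own pace and stop on an object; FORCE is the grip in N (left out, the last holds). Time passes only in rows, so rows that do not move let the fingers close. It gives the time, the measured TCP pose, the force and the opening at its end, in the units of the state.
- get_obs(): the state, without advancing time (a new reading comes with each control period).
- read_camera(name): name is "scene" or "side" or "wrist"; returns a dict with "color" (384x512x3 uint8, red, green, blue), "range_z" (384x512 float32, m along the optical axis (not along the pixel's ray), 0 where there is no reading), "fovy" (degrees; the focal length in pixels is half the picture's height over the tangent of half this angle, whatever the lens; pixels are square), "cx", "cy" (the principal point, pixels), "rvec" (rotation vector, rad) and "tvec" (3), from world to camera coordinates, as OpenCV has them. Camera axes: x right, y down, z forward; pixel columns grow to the right and rows downward; lengths in m; the calibration is good to about 2 mm. A picture is of the moment at which its call begins.
- hand_in(): hands the job in, once; it reports no verdict.
The state is a dict: "t": time; "q": joint angles; "joint_vel": joint speeds; "joint_torque": joint torques, N m; "eef_pos": TCP position; "tool_rot": TCP orientation; "contact_force": force on the tool from outside, world axes, zero at the start; "torque": the same for the moment, N m; "gripper_width": opening from 0.0 (shut) to 1.0 (fully open).
Only numpy, scipy, OpenCV 4.12 (cv2) and the standard library are available. Lean on these libraries where they do the work, as an engineer would, in place of code of your own. Each camera call takes 0.05 s, during which the arm holds its last target.

### The job

Put the pepper mill away: push it gently and low on its body so that it slides over the worktop, upright and never gripped or lifted, into the free space on the right inside the open cupboard, far enough in to be clear of the door. Then push the cupboard door fully shut. Do not let the mill tip, do not disturb the jar and the bottle inside the cupboard or the garlic and the mug outside, and leave everything standing.

Things in the scene. Friction and masses are not known exactly. Their poses are not given: they have to be found in the camera images.
- mill: Pepper mill of dark turned wood, round, 211 mm tall, 0.35 kg. Foot: a cylinder 56 mm across from the worktop to 30 mm up; above, it narrows to a 35 mm waist at 100 mm and widens to a 48 mm head at 150 to 190 mm. Pushed on its foot (below 30 mm) it slides; pushed above about 40 to 55 mm it tips. Origin: centre of its underside; z up.
- cupboard: Small white cupboard, fixed, 220 mm wide, 240 deep, 263 tall with its wooden top board, which overhangs front 2 and sides 12 mm. No floor: things in it stand on the worktop. Walls 12 mm. Origin: middle of its open front edge, at worktop level; x points into it, y to its left (hinge) side. Jar and bottle stand at y > 0.005; free for the mill: y from -0.098 to 0.005, x from 0 to 0.228.
- door (a joint): Hinge of the cupboard door, upright axis at the left end of the front edge. 0 = shut; grows as it opens; 1.57 = straight out of the front, 2.6 = limit. Starts at 1.7 to 2.2; moves easily (friction 0.06 N m) and stays where left. Door: white frame 220 mm wide, 4 to 242 mm above the worktop; brass knob 22 mm across on its outer face at 125 mm height near the free edge, standing 25 mm out.
- door_hinge (a point): Point on the door's hinge axis at worktop level, fixed to the cupboard and with its axes (x into the cupboard, y left). From it the door's free edge lies in direction (-sin a, -cos a) in these x, y axes, a = joint value of the door. The door's outer face is 17 mm from that line and its inner face 1 mm, both on the outer side, (-cos a, sin a).
- door_edge (a point): Point on the outer face of the door at its top edge, 18 mm in from the free edge (202 mm from the hinge), 242 mm above the worktop. It moves with the door; its x axis is the door's normal, from outer face to inner face.
- jar: Glass jar with a dark lid, 65 mm across, 86 mm tall, standing inside the cupboard on the left, near the front. Origin: centre of its underside. To be left alone.
- flask: Small amber bottle with a black cap, 41 mm across, 119 mm tall, standing inside the cupboard behind the jar. Origin: centre of its underside. To be left alone.
- garlic: Garlic bulb, 56 mm across and 56 mm tall, on the worktop to the right of the cupboard. Origin: centre of its underside. To be left alone.
- mug: Green and white mug, 78 mm across, 116 mm with its handle, 101 mm tall, on the worktop to the right of the cupboard. Origin: centre of its underside. To be left alone.
Not all that is in view belongs to the job. Of the things like the mill, leave any that is green, red or turquoise; of the rest the larger one is meant.

How it is judged:
By the outcome, as a careful person would: the job done as asked, in the order asked, and still so for the second after the job is handed in, with the robot touching nothing.
It also fails if it takes over 72 s, if anything falls off the work surface, if the arm or the gripper's body presses on something with over 40 N, if the wrist force passes 120 N, or if a joint passes its speed limit or range.

## Working session

There is one attempt and no reset: what is moved stays moved. The work goes in short steps, Python scripts to look and compute and a shell command to move; the robot and the scene stay as the last step left them, time stands still between calls to the robot, and variables do not carry over. Pictures are saved under pics/ and viewed, and the job is handed in when it is done.

```bash
mkdir -p pics
cat > h.py <<'E'
import numpy as np, cv2, sys
from station import get_obs, read_camera
def cam(n):
    c=read_camera(n); c['R']=cv2.Rodrigues(np.array(c['rvec'],float))[0]; c['t']=np.array(c['tvec'],float).ravel()
    c['f']=192/np.tan(np.radians(c['fovy'])/2); return c
def save(c,p): cv2.imwrite(p,c['color'][:,:,::-1])
def pt(c,u,v,z=None):
    ray=np.array([(u-c['cx'])/c['f'],(v-c['cy'])/c['f'],1.])
    o=-c['R'].T@c['t']; d=c['R'].T@ray
    if z is None:
        return o+d*c['range_z'][int(v),int(u)]
    return o+d*(z-o[2])/d[2]
def proj(c,P):
    p=c['R']@np.array(P)+c['t']; return p[0]/p[2]*c['f']+c['cx'],p[1]/p[2]*c['f']+c['cy']
E
python3 - <<'E'
from h import *
for n in ['scene','side','wrist']:
    c=cam(n); save(c,f'pics/{n}0.png'); np.savez(f'{n}0.npz',**c); print(n,c['fovy'],-c['R'].T@c['t'],c['cx'],c['cy'])
o=get_obs(); print(o)
E
```

```text
scene 48.10750798861522 [-0.16862656  0.75214005  0.95360458] 249.09965813956453 195.0408643009069
side 55.85857568396042 [ 0.12357981 -0.16222513  0.91940083] 255.75767615451483 189.50074185295935
wrist 59.91180266910549 [ 0.272423   -0.62227158  0.37345819] 256.4062072588584 189.79951293867933
{'t': 0.15, 'q': array([ 1.16589317,  0.47764502,  0.02234816,  1.55620384, -0.01148456,
        1.10926848, -0.08312095]), 'joint_vel': array([-8.96032023e-04, -3.37369525e-03,  2.14962124e-03, -3.72198692e-03,
       -4.38745204e-04, -5.70151832e-04,  8.82615538e-05]), 'joint_torque': array([ 2.85153634e-03, -5.96927691e+01,  1.61016360e+00, -2.81491148e+01,
        1.26315770e-02,  6.51980576e-03, -7.46118047e-06]), 'eef_pos': array([ 0.19731243, -0.64516232,  0.30313433]), 'tool_rot': array([-3.68624556e-04,  8.03886340e-01, -5.94782536e-01, -5.92963730e-04]), 'contact_force': array([-0.06485011,  0.28742784, -0.31371872]), 'torque': array([ 0.04935233, -0.02166537, -0.00336557]), 'gripper_width': 0.9985173751490665}
```

View pics/scene0.png

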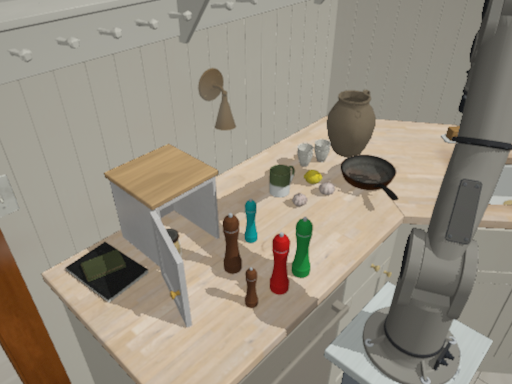

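View pics/side0.png

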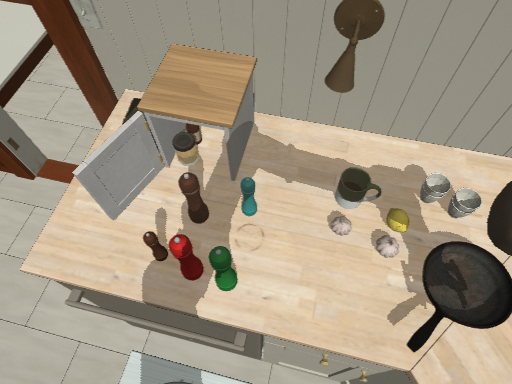

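View pics/wrist0.png

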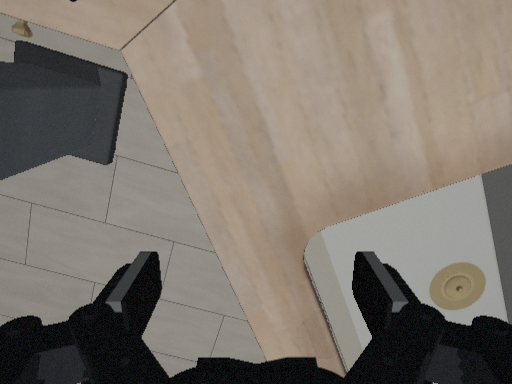

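The mill is the large dark-brown one: side view foot about (199,213), scene foot about (233,267). The door stands open at the cupboard's left. I'll enlarge both views next.

Run:
```python
import cv2
a=cv2.imread('pics/side0.png')[40:300,60:320]; cv2.imwrite('pics/side0c.png',cv2.resize(a,(780,780))[:600] if 0 else cv2.resize(a,(600,600),interpolation=cv2.INTER_CUBIC))
a=cv2.imread('pics/scene0.png')[140:340,60:320]; cv2.imwrite('pics/scene0c.png',cv2.resize(a,(780,600),interpolation=cv2.INTER_CUBIC))
```

```text
(no output)
```

View pics/side0c.png

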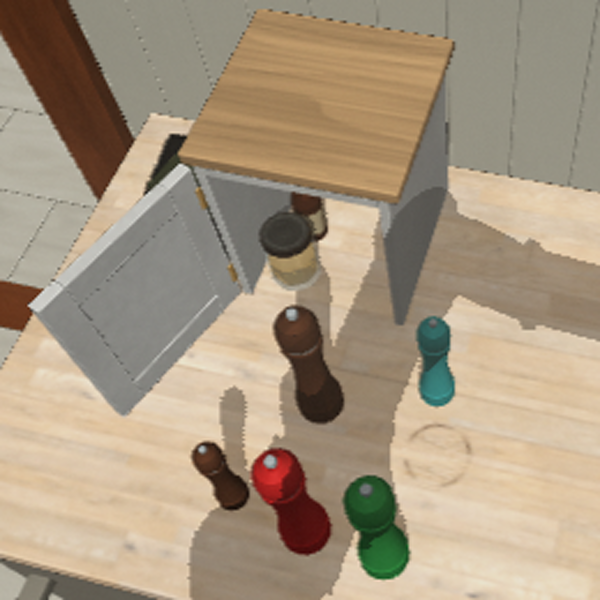

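View pics/scene0c.png

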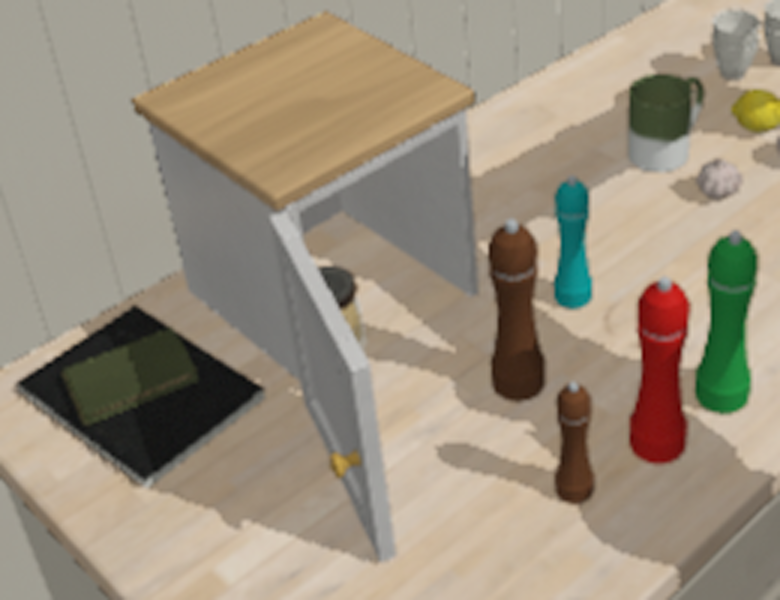

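Run:
```python
from h import *
S=dict(np.load('side0.npz')); C=dict(np.load('scene0.npz'))
s=lambda u,v,z:pt(S,60+u/600*260,40+v/600*260,z).round(4)[:2]
c=lambda u,v,z:pt(C,60+u/3,140+v/3,z).round(4)[:2]
print('side: FR',s(401,324,0),'FL',s(249,292,0))
print('top FL FR BL BR',s(181,162,.263),s(400,200,.263),s(258,10,.263),s(453,42,.263))
print('scene top FL FR BL BR',c(277,207,.263),c(475,97,.263),c(137,104,.263),c(323,12,.263),'FR bot',c(474,294,0))
print('mill top side,scene',s(292,313,.211),c(512,227,.211), 'small',s(203,449,.15),c(573,387,.15))
print('garlic',s(0,0,0))
# door top edge: free corner outer
print('door top free', s(33,306,.242),'hinge',s(190,168,.242),'bottom free',s(125,415,.004), 'scene top free',c(362,370,.242),'bot',c(390,558,.004))
# fit circle from depth points at foot for mills
for n,D,box in (('side',S,(175,175,215,228)),('scene',C,(218,205,248,280))):
  P=[]
  for v in range(box[1],box[3]):
    for u in range(box[0],box[2]):
      if D['color'][v,u].max()<110 :
        p=pt(D,u,v)
        if 0.002<p[2]<.215:P.append(p)
  P=np.array(P)
  from scipy.optimize import least_squares
  for lo,hi,r in((.003,.03,.028),(.15,.19,.024)):
    Q=P[(P[:,2]>lo)&(P[:,2]<hi)]
    f=least_squares(lambda x:np.hypot(Q[:,0]-x[0],Q[:,1]-x[1])-r,Q[:,:2].mean(0)+[.01,.0],loss='soft_l1',f_scale=.002)
    print(n,lo,len(Q),f.x.round(4),np.sqrt(np.mean(f.fun**2)))
```

```text
side: FR [0.6557 0.0473] FL [0.6566 0.2568]
top FL FR BL BR [0.6415 0.265 ] [0.6452 0.028 ] [0.8864 0.2711] [0.8849 0.0318]
scene top FL FR BL BR [0.6338 0.2844] [0.6346 0.0462] [0.8702 0.2787] [0.8815 0.0414] FR bot [0.6497 0.0526]
mill top side,scene [0.5205 0.1094] [0.5101 0.1205] small [0.3818 0.1657] [0.3716 0.1868]
garlic [1.1171 0.8804]
door top free [0.452  0.3452] hinge [0.6523 0.2658] bottom free [0.4501 0.3375] scene top free [0.4416 0.349 ] bot [0.4462 0.3454]
side 0.003 86 [0.5234 0.1133] 0.0007382957908339902
side 0.15 200 [0.5247 0.1145] 0.0015981626842820553
scene 0.003 138 [0.5194 0.112 ] 0.037921847942111134
scene 0.15 173 [0.5196 0.1121] 0.0020971702451325325
```

```bash
cat >> h.py <<'E'
def cloud(c):
    v,u=np.mgrid[0:384,0:512]; r=c['range_z']
    X=np.stack([(u-c['cx'])/c['f']*r,(v-c['cy'])/c['f']*r,r],-1)
    return (X-c['t'])@c['R']
E
python3 - <<'E'
from h import *
for n in('side','scene'):
  D=dict(np.load(n+'0.npz')); P=cloud(D); ok=D['range_z']>0
  m=ok&(abs(P[...,2]-.263)<.008)&(P[...,0]>.55)&(P[...,0]<.95)&(P[...,1]>0)&(P[...,1]<.35)
  Q=P[m]; r=cv2.minAreaRect((Q[:,:2]*1000).astype(np.float32)); print(n,'z',np.median(Q[:,2]),r,cv2.boxPoints(r).round(1).tolist())
  # table plane
  m=ok&(abs(P[...,2])<.02)&(P[...,0]>.4)&(P[...,0]<.6)&(abs(P[...,1])<.1); print('table z',np.median(P[m][:,2]))
  # door points: white, z .02..238, region
  col=D['color'].astype(int); w=(col.min(-1)>100)&(col.max(-1)-col.min(-1)<22)
  m=ok&w&(P[...,2]>.03)&(P[...,2]<.235)&(P[...,0]>.40)&(P[...,0]<.63)&(P[...,1]>.2)&(P[...,1]<.4)
  Q=P[m]; print(len(Q)); 
  l=cv2.fitLine(Q[:,:2].astype(np.float32),cv2.DIST_HUBER,0,.01,.01).ravel(); print('door line',l, np.degrees(np.arctan2(l[1],l[0])), Q[:,:2].min(0),Q[:,:2].max(0))
  # door top points
  m=ok&w&(abs(P[...,2]-.242)<.006)&(P[...,0]>.40)&(P[...,0]<.66)&(P[...,1]>.2)&(P[...,1]<.4)
  Q=P[m]; r=cv2.minAreaRect((Q[:,:2]*1000).astype(np.float32)); print('top',len(Q),r,cv2.boxPoints(r).round(1).tolist())
  # right wall outer/inner & jar
  m=ok&w&(P[...,2]>.02)&(P[...,2]<.2)&(P[...,0]>.67)&(P[...,0]<.85)&(P[...,1]>0)&(P[...,1]<.1)
  Q=P[m]; 
  if len(Q): print('rwall',len(Q),cv2.fitLine(Q[:,:2].astype(np.float32),cv2.DIST_HUBER,0,.01,.01).ravel())
  m=ok&(P[...,2]>.02)&(P[...,2]<.13)&(P[...,0]>.66)&(P[...,0]<.85)&(P[...,1]>.1)&(P[...,1]<.25)&((col.max(-1)-col.min(-1)>22)|(col.max(-1)<80))
  Q=P[m]
  if len(Q): print('jar etc',len(Q),Q.min(0),Q.max(0),Q[Q[:,2]>.06][:,:2].mean(0))
  for nm,cx,cy,r,b in (('others',.37,.17,.05,0),):
    m=ok&(P[...,2]>.03)&(P[...,2]<.25)&(P[...,0]>.3)&(P[...,0]<.62)&(P[...,1]<.25)&(P[...,1]>-.3)
    lab=np.zeros((80,120),np.uint8); Q=P[m]
    ix=((Q[:,0]-.25)/.005).astype(int); iy=((Q[:,1]+.3)/.005).astype(int); lab[ix,iy]=255
    k,L,st,ce=cv2.connectedComponentsWithStats(lab)
    for i in range(1,k): 
      if st[i,4]>5: print('blob',(ce[i][1]*.005+.2525).round(3),(ce[i][0]*.005-.2975).round(3),st[i])
E
```

```text
side z 0.26257576081998246 ((797.1661376953125, 175.93682861328125), (348.8450622558594, 295.3232727050781), 89.8168716430664) [[648.9000244140625, 2.0], [944.2999877929688, 1.0], [945.4000244140625, 349.8999938964844], [650.0999755859375, 350.79998779296875]]
table z 2.78406649823082e-06
3717
door line [ 0.94542146 -0.32585     0.5498807   0.30488572] -19.01708 [0.44653835 0.27367371] [0.62998595 0.34988649]
top 638 ((569.1658935546875, 298.87359619140625), (68.5218505859375, 252.43983459472656), 56.363895416259766) [[445.1000061035156, 340.29998779296875], [655.2999877929688, 200.39999389648438], [693.2000122070312, 257.5], [483.1000061035156, 397.29998779296875]]
rwall 304 [ 0.9999974  -0.00228709  0.79121     0.04555387]
jar etc 757 [0.66857516 0.17440812 0.02012424] [0.78550394 0.23913433 0.08971694] [0.71092642 0.20441773]
blob 0.358 -0.016 [51 16 12 11 95]
blob 0.365 0.076 [70 18 11 11 90]
blob 0.385 0.172 [91 24  7  7 38]
blob 0.518 0.109 [77 48 10 12 81]
blob 0.57 -0.277 [ 0 59 10 11 78]
blob 0.568 -0.021 [52 60  8  8 46]
scene z 0.26076026217774273 ((792.7286987304688, 175.
[... 301 characters left out ...]
.31831384] -19.434107 [0.44208996 0.28646424] [0.62978251 0.36150799]
top 448 ((564.7582397460938, 300.54315185546875), (68.06739807128906, 253.6793975830078), 56.1607551574707) [[440.5, 342.8999938964844], [651.2000122070312, 201.60000610351562], [689.0999755859375, 258.20001220703125], [478.3999938964844, 399.3999938964844]]
rwall 903 [ 0.9999939  -0.00347851  0.73625433  0.05716171]
jar etc 152 [0.66387121 0.17934348 0.02263208] [0.72635976 0.21377493 0.08885852] [0.68680188 0.19750854]
blob 0.351 -0.007 [53 15 10 11 74]
blob 0.356 0.086 [71 16 11 11 69]
blob 0.379 0.18 [92 23  7  6 31]
blob 0.513 0.119 [79 47 10 11 74]
blob 0.561 -0.268 [ 1 57 10 10 50]
blob 0.564 -0.015 [53 59  8  8 42]
```

```bash
cat >> h.py <<'E'
from scipy.spatial.transform import Rotation as Ro
def rot(o): w,x,y,z=o['tool_rot']; return Ro.from_quat([x,y,z,w])
def want(phi,th):  # degrees
    p=np.radians(phi);t=np.radians(th); d=np.array([np.cos(p),np.sin(p),0]); k=np.array([0,0,1.])
    z=np.sin(t)*d-np.cos(t)*k; x=np.array([np.sin(p),-np.cos(p),0]); return Ro.from_matrix(np.stack([x,np.cross(z,x),z],1))
def to(pos=None,phi=None,th=None,tip=None):
    o=get_obs(); R=rot(o); M=R.as_matrix(); z=M[:,2]; tp=o['eef_pos']+.073*z
    print('t',round(o['t'],2),'tcp',o['eef_pos'].round(4),'tip',tp.round(4),'phi',np.degrees(np.arctan2(-M[0,0],M[1,0]))%360 if 0 else round(float(np.degrees(np.arctan2(M[0,0],-M[1,0]))),1),'th',round(float(np.degrees(np.arccos(-z[2]))),1),'xz',M[2,0].round(3),'F',o['contact_force'].round(1),'w',round(o['gripper_width']*85.4,1))
    print('q',o['q'].round(2))
    W=R
    if phi is not None:
        W=want(phi,th); rv=(R.inv()*W).as_rotvec(); print('turn',rv.round(3),'rows',np.linalg.norm(rv)/.12)
    if tip is not None: pos=np.array(tip)-.073*W.as_matrix()[:,2]
    if pos is not None:
        s=M.T@(np.array(pos)-o['eef_pos']); print('target tcp',np.round(pos,4),'shift',s.round(4),'rows',np.linalg.norm(s)/.0417)
E
python3 - <<'E'
from h import *
to(pos=[.42,-.03,.34],phi=63,th=0)
for n in('side',):
  D=dict(np.load(n+'0.npz')); P=cloud(D); ok=D['range_z']>0
  for nm,x,y in(('red',.36,.08),('green',.355,-.012),('small',.382,.176),('turq',.566,-.018),('mill',.521,.112)):
    m=ok&(np.hypot(P[...,0]-x,P[...,1]-y)<.025); print(nm,np.percentile(P[m][:,2],99).round(3))
E
```

```text
t 0.15 tcp [ 0.1973 -0.6452  0.3031] tip [ 0.1973 -0.6451  0.2301] phi 17.0 th 0.1 xz -0.001 F [-0.1  0.3 -0.3] w 85.3
q [ 1.17  0.48  0.02  1.56 -0.01  1.11 -0.08]
turn [-0.     0.001 -0.803] rows 6.6896068501074755
target tcp [ 0.42 -0.03  0.34] shift [-0.5232 -0.3929 -0.0362] rows 15.71381251481005
red 0.21
green 0.211
small 0.138
turq 0.162
mill 0.21
```

```bash
python3 -m creep '[[[0,0,0,-0.02,-0.015,-0.01,0.05],[0,0,0,-0.026,-0.02,-0.01,0.05],[0,0,0,-0.026,-0.02,-0.01,0.05],[0,0,0,-0.026,-0.02,-0.01,0.05],[0,0,0,-0.026,-0.02,0,0.05],[0,0,0,-0.026,-0.02,0,0.05],[0,0,0,-0.026,-0.02,0,0.05],[0,0,0,-0.026,-0.02,0,0.05],[0,0,0,-0.026,-0.02,0,0.05],[0,0,0,-0.026,-0.02,0,0.05],[0,0,0,-0.026,-0.02,0,0.05],[0,0,0,-0.026,-0.02,0,0.05]]]'; python3 -c "
from h import *
to(pos=[.42,-.03,.345],phi=63,th=0)"
```

```text
t: 1.15
eef_pos: [0.3326, -0.2735, 0.3405]
tool_rot: [0.001, 0.8, -0.6, -0.003]
contact_force: [0.2, 0.4, -0.1]
gripper_width: 0.58
t 1.15 tcp [ 0.3326 -0.2735  0.3405] tip [ 0.3322 -0.2733  0.2675] phi 16.2 th 0.4 xz -0.004 F [ 0.2  0.4 -0.1] w 49.6
q [ 0.75  0.04 -0.21  2.04  0.01  1.06 -0.76]
turn [ 0.004  0.006 -0.816] rows 6.800680389339434
target tcp [ 0.42  -0.03   0.345] shift [-0.2093 -0.152  -0.0046] rows 6.204219048006137
```

```bash
python3 -m creep '[[[0,0,-0.1,-0.026,-0.02,0,0.05],[0,0,-0.1,-0.028,-0.017,0,0.05],[0,0,-0.1,-0.029,-0.014,0,0.05],[0,0,-0.1,-0.03,-0.011,0,0.05],[0,0,-0.1,-0.03,-0.008,0,0.05],[0,0,-0.1,-0.03,-0.005,0,0.05],[0,0,-0.1,-0.03,-0.002,0,0.05],[0,0,-0.1,-0.015,0.001,0,0.05]]]'; python3 -c "
from h import *
to(tip=[.47,.05,.25],phi=63,th=35)"
```

```text
t: 1.82
eef_pos: [0.2739, -0.0526, 0.3406]
tool_rot: [-0.0, 0.976, -0.219, -0.003]
contact_force: [0.4, -0.5, -0.3]
gripper_width: 0.591
t 1.82 tcp [ 0.2739 -0.0526  0.3406] tip [ 0.2735 -0.0525  0.2676] phi 64.8 th 0.3 xz -0.005 F [ 0.4 -0.5 -0.3] w 50.5
q [ 0.5  -0.26 -0.42  2.29 -0.12  1.09 -0.29]
turn [0.611 0.014 0.028] rows 5.1009808139016
target tcp [0.451  0.0127 0.3098] shift [ 0.1325 -0.1346  0.03  ] rows 4.5866449312434705
```

```bash
python3 -m creep '[[[0.0,0,0,0.026,-0.027,0,0.05],[0.1,0,0,0.026,-0.027,0,0.05],[0.1,0,0,0.026,-0.03,0.0,0.05],[0.1,0,0,0.026,-0.03,0.006,0.05],[0.1,0,0,0.026,-0.025,0.01,0.05],[0.1,0,0,0.008,-0.00,0.0,0.05],[0.1,0,0,0.0,-0.00,0.0,0.05],[0,0,0,0,0,0,0.05]]]'; python3 -c "
from h import *
to(tip=[.47,.05,.24],phi=63,th=35)
c=cam('side'); save(c,'pics/side1.png'); np.savez('side1.npz',**c)
c=cam('scene'); save(c,'pics/scene1.png')"
```

```text
t: 2.48
eef_pos: [0.4611, 0.0243, 0.3425]
tool_rot: [-0.297, 0.931, -0.202, 0.068]
contact_force: [-0.4, -0.3, 0.0]
gripper_width: 0.591
t 2.48 tcp [0.4611 0.0243 0.3425] tip [0.4791 0.0627 0.2831] phi 65.4 th 35.5 xz 0.007 F [-0.4 -0.3  0. ] w 50.5
q [ 0.52  0.07 -0.41  2.13 -0.75  0.88  0.16]
turn [-0.009  0.018  0.038] rows 0.36024830509869343
target tcp [0.451  0.0127 0.2998] shift [-0.0046  0.0368  0.0262] rows 1.0882545327756885
```

View pics/side1.png

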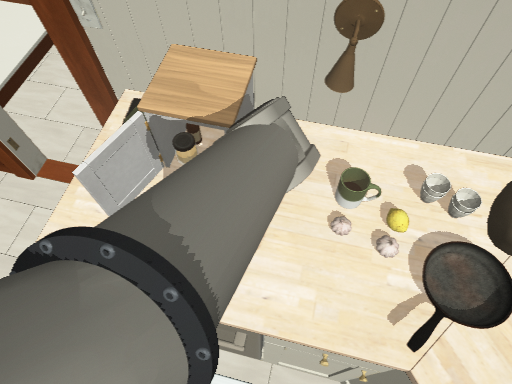

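View pics/scene1.png

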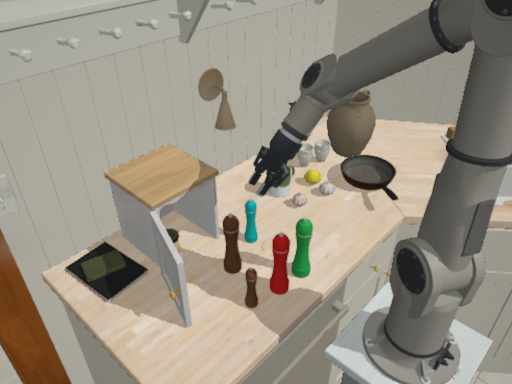

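Run:
```python
from h import *
c=cam('scene'); o=get_obs(); M=rot(o).as_matrix()
a=c['color'][110:230,220:340]; a=cv2.resize(a,(600,600),interpolation=cv2.INTER_CUBIC)
for d in(0,.06,.073,.085):
  for s in (-.025,.025):
    u,v=proj(c,o['eef_pos']+M@[s,0,d]); print(d,s,u,v)
    cv2.circle(a,(int((u-220)*5),int((v-110)*5)),3,(255,0,0) if d else (0,255,0),-1)
cv2.imwrite('pics/g1.png',a[:,:,::-1])
```

```text
0 -0.025 271.43686164027804 172.57708754217592
0 0.025 263.6740200193557 163.07911519402916
0.06 -0.025 259.09334184051943 190.91210139358623
0.06 0.025 251.8480661376958 180.9834006636468
0.073 -0.025 256.4727478787368 194.80472095167582
0.073 0.025 249.3357186224618 184.78705046321127
0.085 -0.025 254.07035903619584 198.3732195176459
0.085 0.025 247.03205937150904 188.27474991363343
```

View pics/g1.png

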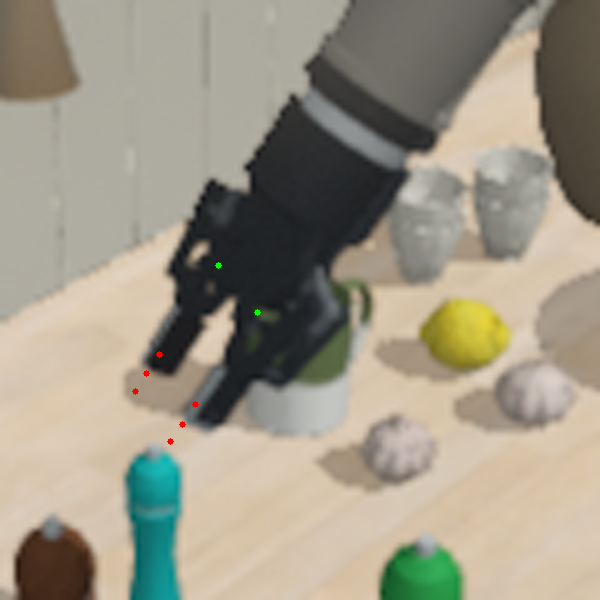

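```bash
python3 -c "
from h import *
to(tip=[.467,.045,.11],phi=63,th=35)
to(tip=[.467,.045,.012],phi=63,th=35)"
```

```text
t 2.63 tcp [0.4609 0.0259 0.3438] tip [0.4787 0.0639 0.2841] phi 65.6 th 35.1 xz 0.009 F [-0.3  0.7  0.4] w 50.0
q [ 0.51  0.07 -0.42  2.13 -0.74  0.88  0.14]
turn [-0.003  0.019  0.042] rows 0.38473579317518575
target tcp [0.448  0.0077 0.1698] shift [-0.0057  0.118   0.1297] rows 4.2075051994543635
t 2.63 tcp [0.4609 0.0259 0.3438] tip [0.4787 0.0639 0.2841] phi 65.6 th 35.1 xz 0.009 F [-0.3  0.7  0.4] w 50.0
q [ 0.51  0.07 -0.42  2.13 -0.74  0.88  0.14]
turn [-0.003  0.019  0.042] rows 0.38473579317518575
target tcp [0.448  0.0077 0.0718] shift [-0.0066  0.1744  0.2098] rows 6.545395002136622
```

```bash
python3 -m creep '[[[0,0.01,0.02,-0.001,0.02,0.02,0.05],[0,0.01,0.02,-0.001,0.02,0.022,0.05],[0,0,0,-0.001,0.02,0.022,0.05],[0,0,0,-0.001,0.02,0.022,0.05],[0,0,0,-0.001,0.02,0.022,0.05],[0,0,0,-0.001,0.018,0.022,0.05],[0,0,0,0,0,0,0.05]]]'; python3 -c "
from h import *
to(tip=[.467,.045,.012],phi=63,th=35)
c=cam('scene'); save(c,'pics/scene2.png');c=cam('wrist'); save(c,'pics/wrist2.png')"
```

```text
t: 3.22
eef_pos: [0.4499, 0.0116, 0.1716]
tool_rot: [-0.286, 0.931, -0.213, 0.077]
contact_force: [-0.1, 0.6, -0.2]
gripper_width: 0.588
t 3.22 tcp [0.4499 0.0116 0.1716] tip [0.4693 0.0481 0.1114] phi 63.8 th 34.4 xz 0.022 F [-0.1  0.6 -0.2] w 50.2
q [ 0.56  0.37 -0.48  2.3  -0.98  0.48  0.55]
turn [ 0.01  -0.01   0.024] rows 0.23243615470680437
target tcp [0.448  0.0077 0.0718] shift [-0.0022  0.06    0.0798] rows 2.394689944682679
```

View pics/scene2.png

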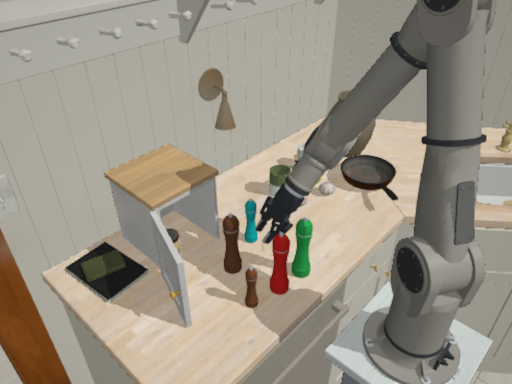

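View pics/wrist2.png

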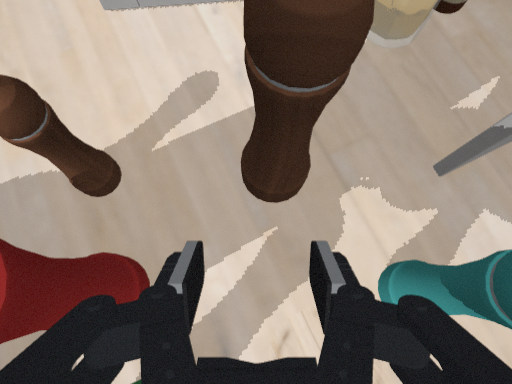

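```bash
python3 -m creep '[[[0.005,-0.005,0.01,0.002,0.015,0.02,0.05],[0.005,-0.005,0.01,0.001,0.015,0.02,0.05],[0,0,0,0,0.015,0.02,0.05],[0,0,0,0,0.008,0.011,0.05],[0,0,0,0,0,0,0.05]]]'; python3 -c "
from h import *
to(tip=[.469,.045,.012],phi=63,th=35)
c=cam('scene'); save(c,'pics/scene3.png');c=cam('wrist'); save(c,'pics/wrist3.png')"
```

```text
t: 3.73
eef_pos: [0.4665, 0.0076, 0.0973]
tool_rot: [-0.292, 0.928, -0.214, 0.085]
contact_force: [0.5, -0.8, 0.3]
gripper_width: 0.583
t 3.73 tcp [0.4665 0.0076 0.0973] tip [0.4872 0.0445 0.0378] phi 63.4 th 35.4 xz 0.033 F [ 0.5 -0.8  0.3] w 49.8
q [ 0.66  0.59 -0.6   2.29 -1.13  0.29  0.8 ]
turn [-0.007 -0.023  0.025] rows 0.2858902404228254
target tcp [0.45   0.0077 0.0718] shift [-0.0157  0.0205  0.0162] rows 0.7293493491855079
```

View pics/wrist3.png

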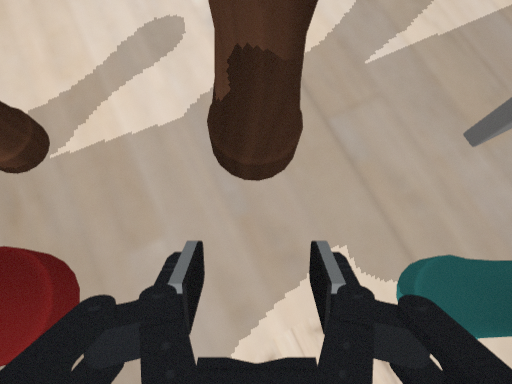

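```bash
python3 -m creep '[[[0,-0.02,0.02,-0.003,0.009,0.01,0.05],[0,0,0,-0.002,0.009,0.01,0.05],[0,0,0,0,0.002,0.002,0.05],[0,0,0,0,0,0,0.05]]]'; python3 -c "
from h import *
to(tip=[.487,.045,.012],phi=55,th=35)
c=cam('wrist'); save(c,'pics/wrist4.png')
c=cam('scene'); save(c,'pics/scene4.png')"
```

```text
t: 4.17
eef_pos: [0.4668, 0.0065, 0.0769]
tool_rot: [-0.294, 0.927, -0.217, 0.08]
contact_force: [0.4, -0.4, -0.5]
gripper_width: 0.583
t 4.17 tcp [0.4668 0.0065 0.0769] tip [0.487  0.0438 0.0174] phi 63.3 th 35.5 xz 0.021 F [ 0.4 -0.4 -0.5] w 49.8
q [ 0.68  0.65 -0.62  2.28 -1.15  0.25  0.85]
turn [-0.01   0.066  0.13 ] rows 1.221256958323409
target tcp [0.463  0.0107 0.0718] shift [-0.0054  0.0012  0.0052] rows 0.18322497389554654
```

View pics/wrist4.png

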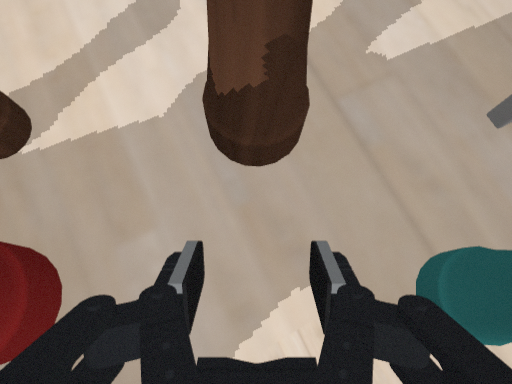

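View pics/scene4.png

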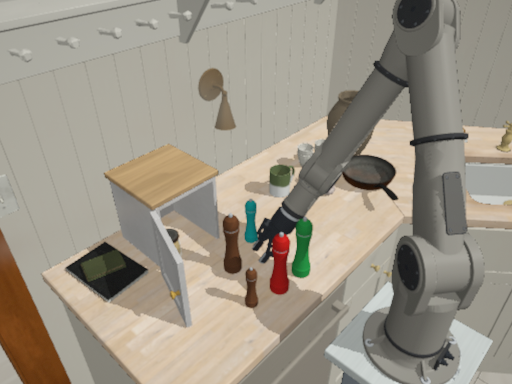

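```bash
python3 -m creep '[[[0,0,0,0,-0.01,0.006,0.05],[0,0,0,0,-0.01,0.006,0.05],[0,0,0.02,0,-0.009,0.008,0.05],[0,0,0.02,0,-0.009,0.008,0.05],[0,0,0,0,0,0,0.05]]]'; python3 -c "
from h import *
to(tip=[.51,.085,.012],phi=58,th=35)
c=cam('wrist'); save(c,'pics/wrist5.png')"
```

```text
t: 4.68
eef_pos: [0.4923, 0.0538, 0.0809]
tool_rot: [-0.296, 0.923, -0.234, 0.077]
contact_force: [-0.6, -0.1, -0.2]
gripper_width: 0.584
t 4.68 tcp [0.4923 0.0538 0.0809] tip [0.5129 0.0911 0.0216] phi 61.4 th 35.7 xz 0.003 F [-0.6 -0.1 -0.2] w 49.9
q [ 0.57  0.66 -0.64  2.26 -1.27  0.2   0.83]
turn [-0.012  0.032  0.051] rows 0.5082807677772045
target tcp [0.4878 0.0495 0.0718] shift [-0.0019  0.0101  0.0039] rows 0.2641854351702704
```

View pics/wrist5.png

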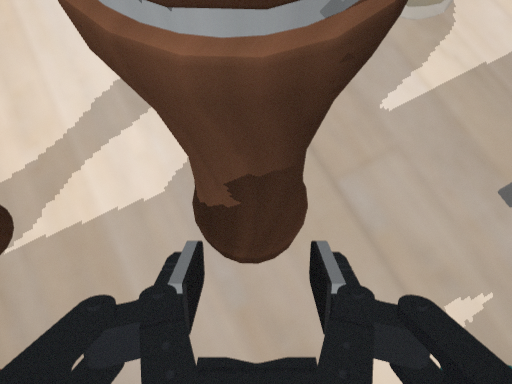

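```bash
python3 -m creep '[[[0,0,0,-0.001,0.005,0.007,0.05],[0,0,0,0,0.001,0.002,0.05],[0,0,0.0,0.008,-0.004,0.003,0.05],[0,0,0.0,0.008,-0.004,0.003,0.05],[0,0,0,0.008,-0.004,0.003,0.05],[0,0,0,0,0,0,0.05]]]'; python3 -c "
from h import *
to(tip=[.51,.085,.012],phi=58,th=35)
c=cam('wrist'); save(c,'pics/wrist6.png')
c=cam('scene'); save(c,'pics/scene6.png')"
```

```text
t: 5.23
eef_pos: [0.5166, 0.0561, 0.0695]
tool_rot: [-0.296, 0.924, -0.232, 0.075]
contact_force: [0.6, -0.6, -0.1]
gripper_width: 0.583
t 5.23 tcp [0.5166 0.0561 0.0695] tip [0.5367 0.0934 0.0101] phi 61.8 th 35.5 xz 0.001 F [ 0.6 -0.6 -0.1] w 49.8
q [ 0.48  0.68 -0.55  2.2  -1.28  0.24  0.83]
turn [-0.009  0.037  0.054] rows 0.552070238569014
target tcp [0.4878 0.0495 0.0718] shift [-0.0222  0.0145 -0.0132] rows 0.710050264418867
```

View pics/wrist6.png

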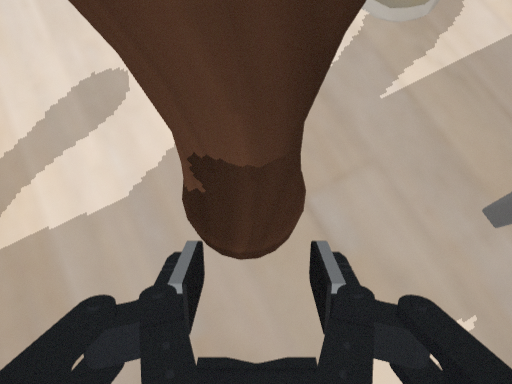

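View pics/scene6.png

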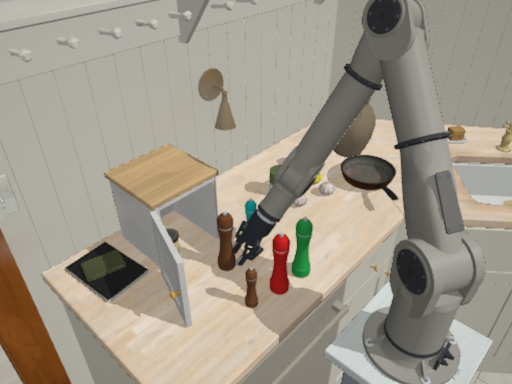

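```bash
python3 -m creep '[[[0,0.023,0.033,0.0015,-0.0023,0.0016,0.05],[0,0.023,0.033,0.0015,-0.0023,0.0016,0.05],[0,0.023,0.033,0.0015,-0.0023,0.0016,0.05],[0,0.023,0.033,0.0015,-0.0023,0.0016,0.05],[0,0.023,0.033,0.0015,-0.0023,0.0016,0.05],[0,0.023,0.033,0.0015,-0.0023,0.0016,0.05],[0,0,0,0,0,0,0.05]]]'; python3 -c "
from h import *
to(tip=[.56,.093,.012],phi=40,th=35)
c=cam('wrist'); save(c,'pics/wrist7.png')
c=cam('scene'); save(c,'pics/scene7.png')"
```

```text
t: 5.92
eef_pos: [0.5388, 0.0479, 0.0858]
tool_rot: [-0.279, 0.893, -0.342, 0.083]
contact_force: [-0.8, 0.5, 0.6]
gripper_width: 0.581
t 5.92 tcp [0.5388 0.0479 0.0858] tip [0.5636 0.0802 0.0252] phi 48.8 th 33.9 xz -0.042 F [-0.8  0.5  0.6] w 49.6
q [ 0.46  0.63 -0.55  2.19 -1.37  0.17  0.66]
turn [0.024 0.122 0.103] rows 1.3439455173930281
target tcp [0.5279 0.0661 0.0718] shift [-0.0195  0.0029  0.0159] rows 0.6083272194877896
```

View pics/wrist7.png

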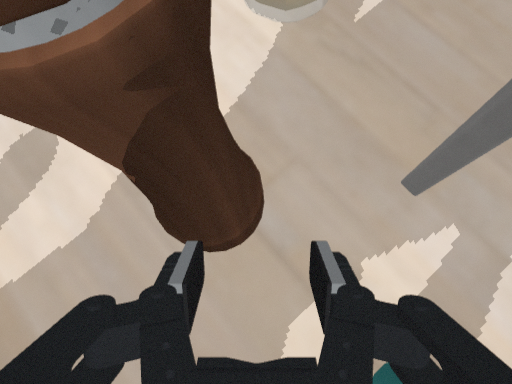

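View pics/scene7.png

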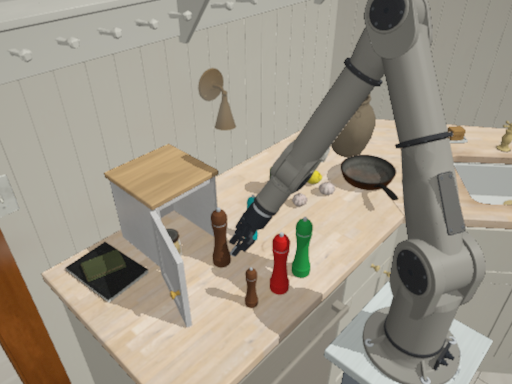

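```bash
cat > fk.py <<'E'
import numpy as np
from scipy.optimize import least_squares
from scipy.spatial.transform import Rotation as Ro
import itertools
Q=np.array([[1.16589,.47765,.02235,1.5562,-.01148,1.10927,-.08312],[.75,.04,-.21,2.04,.01,1.06,-.76],[.5,-.26,-.42,2.29,-.12,1.09,-.29],[.52,.07,-.41,2.13,-.75,.88,.16],[.56,.37,-.48,2.3,-.98,.48,.55],[.66,.59,-.6,2.29,-1.13,.29,.8],[.68,.65,-.62,2.28,-1.15,.25,.85],[.57,.66,-.64,2.26,-1.27,.2,.83],[.48,.68,-.55,2.2,-1.28,.24,.83],[.46,.63,-.55,2.19,-1.37,.17,.66]])
P=np.array([[.1973,-.6452,.3031],[.3326,-.2735,.3405],[.2739,-.0526,.3406],[.4611,.0243,.3425],[.4499,.0116,.1716],[.4665,.0076,.0973],[.4668,.0065,.0769],[.4923,.0538,.0809],[.5166,.0561,.0695],[.5388,.0479,.0858]])
O=np.array([[0,.804,-.595,0],[.001,.8,-.6,-.003],[0,.976,-.219,-.003],[-.297,.931,-.202,.068],[-.286,.931,-.213,.077],[-.292,.928,-.214,.085],[-.294,.927,-.217,.080],[-.296,.923,-.234,.077],[-.296,.924,-.232,.075],[-.279,.893,-.342,.083]])
OR=Ro.from_quat(O[:,[1,2,3,0]])
def fk(q,sg,par):
    R=Ro.from_euler('z',par[0]); p=np.zeros(3)
    for i in range(7):
        p=p+R.apply([par[1+2*i],0,par[2+2*i]])
        R=R*Ro.from_euler('zyzyzyz'[i],sg[i]*q[i])
    R=R*Ro.from_euler('z',par[15]); p=p+R.apply([par[16],0,par[17]]); return p,R
def res(par,sg):
    r=[]
    for q,p,o in zip(Q,P,OR):
        a,b=fk(q,sg,par); r+=list((a-p)*5)+list((o.inv()*b).as_rotvec())
    return np.r_[r,.02*par[[1,3,5,7,9,11,13,16]]]
if __name__=='__main__':
    best=[]
    x0=np.array([-.1,0,.3,0,.1,0,.3,0,.1,0,.3,0,.1,0,.1,0,0,.1])
    for s in itertools.product([1,-1],repeat=4):
        sg=[s[0],1,s[1],1,s[2],1,s[3]]
        for b,yz in ((0,0),(0,1.57),(0,-1.57),(0,3.14),(3.14,0),(3.14,1.57),(3.14,-1.57),(3.14,3.14)):
            x=x0.copy(); x[0]=b;x[15]=yz
            f=least_squares(res,x,args=(sg,),max_nfev=60); best.append((f.cost,sg,f.x))
    best.sort(key=lambda t:t[0])
    for c,s,x in best[:4]: print(c,s,x.round(3))
    np.savez('fk.npz',s=best[0][1],x=best[0][2])
E
python3 fk.py
```

```text
0.004013178914154478 [-1, 1, -1, 1, -1, 1, -1] [-2.2000e-02 -4.9000e-02  2.6200e-01  6.3000e-02  6.2000e-02  3.2000e-02
  1.8955e+01 -2.8000e-02 -1.8448e+01  2.4000e-02  1.5519e+01 -5.1000e-02
 -1.5065e+01  4.0000e-02 -1.6775e+01  3.1200e+00  1.4000e-02  1.7064e+01]
0.004013178914155541 [-1, 1, -1, 1, -1, 1, -1] [-0.022 -0.049  0.262  0.063  0.062  0.032 -0.214 -0.028  0.721  0.024
 -1.921 -0.051  2.375  0.04   5.66  -3.163  0.014 -5.371]
0.004013178914155572 [-1, 1, -1, 1, -1, 1, -1] [ 6.2610e+00 -4.9000e-02  2.6200e-01  6.3000e-02  6.2000e-02  3.2000e-02
  1.4348e+01 -2.8000e-02 -1.3842e+01  2.4000e-02  9.2040e+00 -5.1000e-02
 -8.7500e+00  4.0000e-02  1.6270e+00  3.1200e+00  1.4000e-02 -1.3370e+00]
0.0040131789141556054 [-1, 1, -1, 1, -1, 1, -1] [-0.022 -0.049  0.262  0.063  0.062  0.032  2.761 -0.028 -2.255  0.024
 -4.806 -0.051  5.26   0.04  -3.475  3.12   0.014  3.765]
```

Run:
```python
import cv2
a=cv2.imread('pics/scene7.png')[160:290,180:330]; cv2.imwrite('pics/scene7c.png',cv2.resize(a,(690,598),interpolation=cv2.INTER_CUBIC))
```

```text
(no output)
```

View pics/scene7c.png

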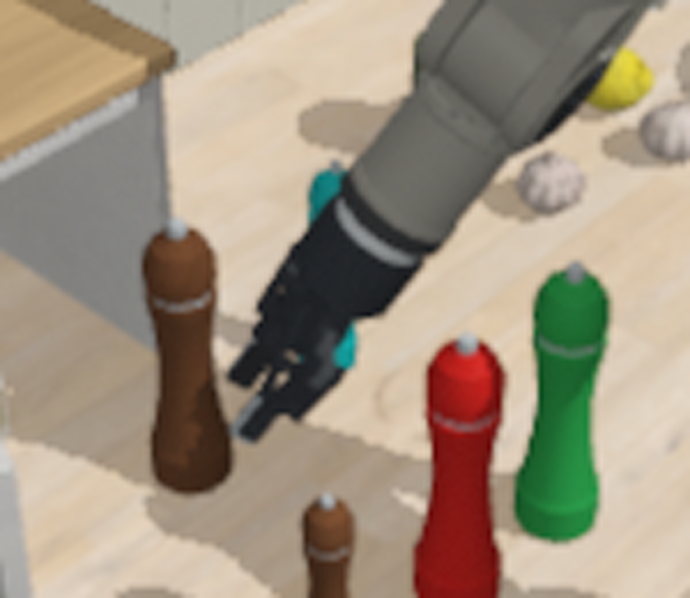

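```bash
cat > fk2.py <<'E'
import numpy as np
from fk import *
SG=[-1,1,-1,1,-1,1,-1]
# par: yaw, d1, (ax1,ay1) , L1,(elbow off x,y) , L2 , (wx,wy), L3, yawtool
def fk(q,p):
    R=Ro.from_euler('z',p[0])*Ro.from_euler('z',-q[0]); x=R.apply([p[11],p[12],p[1]])
    R=R*Ro.from_euler('y',q[1])*Ro.from_euler('z',-q[2]); x=x+R.apply([p[2],p[3],p[4]])
    R=R*Ro.from_euler('y',q[3])*Ro.from_euler('z',-q[4]); x=x+R.apply([p[5],p[6],p[7]])
    e=R
    R=R*Ro.from_euler('y',q[5])*Ro.from_euler('z',-q[6]+p[10]); x=x+R.apply([p[8],p[9],p[13]])
    return x,R
def res(par):
    r=[]
    for q,p,o in zip(Q,P,OR):
        a,b=fk(q,par); r+=list((a-p)*5)+list((o.inv()*b).as_rotvec())
    return np.r_[r,.005*par[[2,3,5,6,8,9,11,12]]]
LO=np.array([-2.96,-.34,-1.41,.24,-1.37,.17,-2.96]);HI=np.array([2.96,2.1,1.46,2.44,4.51,1.92,2.96])
x0=np.array([0,.324,0,0,.507,0,0,.454,0,0,3.14,0,0,.289])
if __name__=='__main__':
    f=least_squares(res,x0); print(f.cost,f.x.round(3)); np.save('fk2.npy',f.x)
    for q,p,o in zip(Q,P,OR):
        a,b=fk(q,f.x); print(((a-p)*1000).round(1),np.degrees((o.inv()*b).magnitude()).round(1))
    from h import want
    rng=np.random.default_rng(0)
    for phi,th,tip in((30,30,(.54,.1,.012)),(10,30,(.6,.11,.012)),(5,35,(.71,.11,.012)),(0,45,(.71,.11,.012))):
        W=want(phi,th); T=np.array(tip)-.073*W.as_matrix()[:,2]; S=[]
        for k in range(60):
            q0=rng.uniform(LO,HI)
            g=least_squares(lambda q:np.r_[(fk(q,f.x)[0]-T)*5,(W.inv()*fk(q,f.x)[1]).as_rotvec()],q0,bounds=(LO,HI),max_nfev=80)
            if g.cost<1e-5:S.append(g.x)
        S=np.array(S); print(phi,th,len(S)); 
        if len(S): print(S[np.argsort(S[:,4])][::max(1,len(S)//8)].round(2))
E
python3 fk2.py
```

```text
0.00107748107041697 [ 2.000e-03  2.950e-01 -1.000e-03 -2.600e-02  5.370e-01 -2.000e-03
  6.000e-03  4.750e-01  3.000e-03  4.000e-03  3.141e+00 -3.000e-03
 -3.900e-02  2.600e-01]
[ 0.1  0.2 -0.7] 0.2
[-1.   0.   1.7] 0.6
[ 1.1  0.3 -0.6] 0.6
[-1.2 -0.4  0.5] 0.2
[ 0.7  0.3 -2.1] 0.3
[-0.6 -0.4 -0. ] 0.4
[ 2.  -1.5  0.8] 0.4
[-4.6  1.5 -1.9] 0.4
[ 1.   1.6 -0.3] 0.2
[ 2.3 -1.3  2.8] 0.5
30 30 26
[[ 0.86  1.17 -1.39  2.26  1.85  0.86 -2.63]
 [ 0.87  1.2  -1.41  2.26  1.85  0.9  -2.62]
 [ 0.62  0.78 -0.99  2.27  1.94  0.43 -2.96]
 [ 0.4   0.64 -0.72  2.28  2.23  0.26  2.93]
 [ 0.32  0.61 -0.62  2.29  2.42  0.22  2.71]
 [ 0.14  0.56 -0.42  2.31  2.91  0.19  2.16]
 [ 0.02  0.54 -0.29  2.32  3.23  0.2   1.81]
 [-0.59  0.58  0.43  2.38  4.02  0.46  0.89]
 [-1.15  1.33  1.35  2.42  4.19  1.39  0.33]]
10 30 13
[[ 0.37  0.75 -0.85  2.17  1.87  0.56  2.96]
 [ 0.34  0.73 -0.81  2.17  1.88  0.53  2.93]
 [ 0.21  0.66 -0.65  2.18  1.92  0.43  2.82]
 [ 0.2   0.66 -0.64  2.18  1.93  0.42  2.81]
 [ 0.04  0.61 -0.45  2.19  2.03  0.33  2.65]
 [-0.37  0.56  0.03  2.23  2.73  0.18  1.82]
 [-0.4   0.56  0.0
[... 695 characters left out ...]
13  0.58  0.02]]
0 45 15
[[-0.16  0.72 -0.26  2.1   2.42  0.58  2.07]
 [-0.24  0.71 -0.15  2.11  2.48  0.54  1.97]
 [-0.42  0.71  0.06  2.13  2.63  0.49  1.73]
 [-0.45  0.71  0.1   2.13  2.66  0.48  1.69]
 [-0.57  0.73  0.24  2.14  2.79  0.46  1.49]
 [-0.68  0.75  0.37  2.15  2.94  0.45  1.3 ]
 [-0.73  0.77  0.44  2.16  3.01  0.45  1.19]
 [-0.74  0.78  0.45  2.16  3.03  0.45  1.17]
 [-0.91  0.87  0.69  2.18  3.32  0.49  0.76]
 [-0.94  0.89  0.72  2.18  3.36  0.5   0.7 ]
 [-0.97  0.92  0.76  2.18  3.42  0.51  0.63]
 [-1.23  1.4   1.25  2.21  3.83  0.89 -0.18]
 [-1.26  1.58  1.37  2.21  3.85  1.03 -0.35]
 [-1.26  1.57  1.37  2.21  3.85  1.03 -0.34]
 [-1.26  1.58  1.38  2.21  3.85  1.03 -0.35]]
```

```bash
cat > sim.py <<'E'
import numpy as np
from fk2 import fk,LO,HI
from scipy.optimize import least_squares
from scipy.spatial.transform import Rotation as Ro
p=np.load('fk2.npy')
def step(q,row,gain=1.0,n=4):
    x,R=fk(q,p); T=x+R.apply(np.array(row[3:6])*gain); W=R*Ro.from_rotvec(np.array(row[:3])*gain)
    for k in range(n+4):
        x,R=fk(q,p); e=np.r_[T-x,R.apply((R.inv()*W).as_rotvec())]
        if k<n: e=e/(n-k)
        J=np.zeros((6,7))
        for i in range(7):
            d=np.zeros(7);d[i]=1e-5; x2,R2=fk(q+d,p); J[:3,i]=(x2-x)/1e-5; J[3:,i]=(R2*R.inv()).as_rotvec()/1e-5
        free=np.ones(7,bool)
        for _ in range(4):
            dq=np.zeros(7); Jf=J[:,free]; dq[free]=Jf.T@np.linalg.solve(Jf@Jf.T+1e-5*np.eye(6),e)
            bad=free&((q+dq<LO-1e-9)|(q+dq>HI+1e-9))
            if not bad.any():break
            free&=~bad
        q=np.clip(q+dq,LO,HI)
    return q
def run(q,rows,gain=1.0):
    for r in rows: q=step(q,r,gain)
    return q
def info(q):
    x,R=fk(q,p); M=R.as_matrix(); z=M[:,2]; return dict(q=q.round(2).tolist(),tcp=x.round(3).tolist(),phi=round(float(np.degrees(np.arctan2(M[0,0],-M[1,0]))),1),zdir=z.round(2).tolist(),tip=(x+.073*z).round(3).tolist())
E
python3 - <<'E'
from sim import *
q=np.array([1.16589,.47765,.02235,1.5562,-.01148,1.10927,-.08312])
q=run(q,[[0,0,0,-.02,-.015,-.01]]+[[0,0,0,-.026,-.02,-.01]]*3+[[0,0,0,-.026,-.02,0]]*8); print(info(q),'[ 0.75  0.04 -0.21  2.04  0.01  1.06 -0.76]')
q=np.array([ 0.75,  0.04, -0.21 , 2.04 , 0.01 , 1.06, -0.76])
q=run(q,[[0,0,-0.1,-0.026,-0.02,0],[0,0,-0.1,-0.028,-0.017,0],[0,0,-0.1,-0.029,-0.014,0],[0,0,-0.1,-0.03,-0.011,0],[0,0,-0.1,-0.03,-0.008,0],[0,0,-0.1,-0.03,-0.005,0],[0,0,-0.1,-0.03,-0.002,0],[0,0,-0.1,-0.015,0.001,0]]);print(info(q),' [ 0.5  -0.26 -0.42  2.29 -0.12  1.09 -0.29]')
q=np.array([ 0.52,.07,-.41,2.13,-.75,.88,.16])
q=run(q,[[0,0.01,0.02,-0.001,0.02,0.02,0.05],[0,0.01,0.02,-0.001,0.02,0.022,0.05],[0,0,0,-0.001,0.02,0.022,0.05],[0,0,0,-0.001,0.02,0.022,0.05],[0,0,0,-0.001,0.02,0.022,0.05],[0,0,0,-0.001,0.018,0.022,0.05]]);print(info(q),' [ 0.56,.37,-.48,2.3,-.98,.48,.55]')
E
```

```text
{'q': [0.78, 0.05, -0.22, 2.02, 0.01, 1.07, -0.72], 'tcp': [0.332, -0.283, 0.343], 'phi': 17.2, 'zdir': [-0.0, 0.0, -1.0], 'tip': [0.332, -0.283, 0.27]} [ 0.75  0.04 -0.21  2.04  0.01  1.06 -0.76]
{'q': [0.51, -0.25, -0.4, 2.28, -0.11, 1.09, -0.32], 'tcp': [0.276, -0.066, 0.342], 'phi': 61.8, 'zdir': [0.0, -0.0, -1.0], 'tip': [0.276, -0.066, 0.269]}  [ 0.5  -0.26 -0.42  2.29 -0.12  1.09 -0.29]
{'q': [0.58, 0.37, -0.48, 2.31, -1.0, 0.5, 0.57], 'tcp': [0.446, 0.008, 0.169], 'phi': 63.1, 'zdir': [0.26, 0.52, -0.81], 'tip': [0.465, 0.045, 0.109]}  [ 0.56,.37,-.48,2.3,-.98,.48,.55]
```

```bash
cat >> sim.py <<'E'
def goto(q,T,W,n,show=None):
    x,R=fk(q,p); rv=(R.inv()*W).as_rotvec()
    for k in range(n):
        x,R=fk(q,p); m=n-k
        d=R.inv().apply((np.array(T)-x)/m); t=(R.inv()*W).as_rotvec()/m
        q=step(q,np.r_[t,d])
    return q
def zaz(q):
    z=fk(q,p)[1].as_matrix()[:,2]; return np.degrees(np.arctan2(z[1],z[0])),np.degrees(np.arccos(-z[2]))
E
cat > plan1.py <<'E'
from sim import *
from h import want,get_obs
o=get_obs(); q0=np.array(o['q']); k=[0,0,1.]
x,R=fk(q0,p)
def tiltaz(R,az,th): # min rotation taking z to dir
    a=np.radians(az);t=np.radians(th); zt=np.array([np.sin(t)*np.cos(a),np.sin(t)*np.sin(a),-np.cos(t)])
    z=R.apply([0,0,1]); c=np.cross(z,zt); s=np.linalg.norm(c); return Ro.from_rotvec(c/s*np.arctan2(s,z@zt))*R
for lean in (-60,-90):
  q=q0; 
  q=goto(q,[.46,-.02,.34],fk(q,p)[1],8); print('up',info(q))
  q=goto(q,[.46,0.0,.36],tiltaz(fk(q,p)[1],0,0.5),7); print('down',info(q))
  q=goto(q,[.46,0.0,.36],tiltaz(fk(q,p)[1],lean,30),7); print('lean',info(q),zaz(q))
  for az in range(lean+15,16,15):
    q=goto(q,[.46,0.0,.36],Ro.from_rotvec(np.radians(15)*np.array(k))*fk(q,p)[1],3); print(az,info(q))
E
python3 plan1.py
```

```text
up {'q': [0.33, 0.02, -0.15, 2.18, -0.75, 0.81, -0.05], 'tcp': [0.46, -0.02, 0.34], 'phi': 49.1, 'zdir': [0.34, 0.44, -0.83], 'tip': [0.485, 0.012, 0.279]}
down {'q': [0.12, 0.08, -0.27, 1.95, 0.03, 1.1, -0.89], 'tcp': [0.46, -0.0, 0.36], 'phi': 48.2, 'zdir': [0.01, -0.0, -1.0], 'tip': [0.461, -0.0, 0.287]}
lean {'q': [-0.06, 0.04, -0.37, 2.08, 0.62, 1.06, -1.48], 'tcp': [0.46, -0.0, 0.36], 'phi': 50.7, 'zdir': [0.25, -0.43, -0.87], 'tip': [0.478, -0.032, 0.297]} (np.float64(-60.00000000000001), np.float64(29.999999999999964))
-45 {'q': [-0.03, -0.02, -0.36, 2.14, 0.62, 0.91, -1.23], 'tcp': [0.46, -0.0, 0.36], 'phi': 65.7, 'zdir': [0.35, -0.35, -0.87], 'tip': [0.486, -0.026, 0.297]}
-30 {'q': [-0.02, -0.08, -0.32, 2.19, 0.55, 0.75, -0.91], 'tcp': [0.46, 0.0, 0.36], 'phi': 80.7, 'zdir': [0.43, -0.25, -0.87], 'tip': [0.492, -0.018, 0.297]}
-15 {'q': [-0.03, -0.12, -0.23, 2.23, 0.41, 0.61, -0.5], 'tcp': [0.46, -0.0, 0.36], 'phi': 95.7, 'zdir': [0.48, -0.13, -0.87], 'tip': [0.495, -0.009, 0.297]}
0 {'q': [-0.1, -0.15, -0.07, 2.26, 0.16, 0.52, 0.01], 'tcp': [0.46, -0.0, 0.36], 'phi': 110.
[... 1134 characters left out ...]
36], 'phi': 97.2, 'zdir': [0.35, -0.35, -0.87], 'tip': [0.486, -0.026, 0.297]}
-30 {'q': [-0.03, -0.08, -0.3, 2.2, 0.55, 0.75, -0.38], 'tcp': [0.46, -0.0, 0.36], 'phi': 112.2, 'zdir': [0.43, -0.25, -0.87], 'tip': [0.492, -0.018, 0.297]}
-15 {'q': [-0.04, -0.13, -0.21, 2.24, 0.41, 0.6, 0.03], 'tcp': [0.46, 0.0, 0.36], 'phi': 127.2, 'zdir': [0.48, -0.13, -0.87], 'tip': [0.495, -0.009, 0.297]}
0 {'q': [-0.12, -0.15, -0.06, 2.26, 0.16, 0.52, 0.54], 'tcp': [0.46, -0.0, 0.36], 'phi': 142.2, 'zdir': [0.5, -0.0, -0.87], 'tip': [0.496, -0.0, 0.297]}
15 {'q': [-0.25, -0.16, 0.15, 2.27, -0.12, 0.52, 1.1], 'tcp': [0.46, 0.0, 0.36], 'phi': 157.2, 'zdir': [0.48, 0.13, -0.87], 'tip': [0.495, 0.009, 0.297]}
```

```bash
cat > plan2.py <<'E'
from plan1 import tiltaz
from sim import *
from h import want,get_obs
import sys
o=get_obs(); q0=np.array(o['q'])
def minangle(q): 
    x,R=fk(q,p); return R
def seq(path,spin=0,verbose=1):
  q=q0
  q=goto(q,[.46,-.04,.34],fk(q,p)[1],8)
  for (az,th,T) in path:
    q=goto(q,T,tiltaz(fk(q,p)[1],az,th),6)
    if verbose: print((az,th),info(q)['q'],info(q)['tcp'],'tilt',np.round(zaz(q),0),'phi',info(q)['phi'])
  return q
if __name__=='__main__':
  for T in ([.46,0,.32],[.44,-.1,.30],[.5,0,.32]):
    q=seq([(0,.5,T),(-60,20,T),(-60,40,T),(-50,60,T),(-30,70,T),(-10,75,T),(10,75,T),(10,60,T),(15,45,T)]); print()
E
python3 plan2.py | grep -v "up\|down\|lean\|'"
```

```text
(0, 0.5) [0.09, 0.12, -0.25, 2.01, 0.04, 1.01, -0.9] [0.46, -0.0, 0.32] tilt [-0.  1.] phi 48.2
(-60, 20) [-0.05, 0.08, -0.29, 2.09, 0.45, 0.96, -1.33] [0.46, -0.0, 0.32] tilt [-60.  20.] phi 49.2
(-60, 40) [-0.19, 0.12, -0.34, 2.17, 0.87, 1.07, -1.78] [0.46, -0.0, 0.32] tilt [-60.  40.] phi 53.2
(-50, 60) [-0.31, 0.17, -0.38, 2.32, 1.28, 1.21, -2.22] [0.46, -0.0, 0.32] tilt [-50.  60.] phi 62.4
(-30, 70) [0.5, 0.38, -1.26, 2.44, 1.8, 1.41, -2.42] [0.472, 0.006, 0.325] tilt [-30.  70.] phi 68.9
(-10, 75) [0.65, 0.4, -1.26, 2.44, 2.24, 1.2, -2.48] [0.528, 0.037, 0.341] tilt [-11.  75.] phi 68.4
(10, 75) [1.24, 0.43, -1.4, 2.44, 3.01, 0.68, -2.77] [0.536, -0.012, 0.349] tilt [10. 74.] phi 71.8
(10, 60) [1.29, 0.2, -1.4, 2.44, 3.01, 0.37, -2.96] [0.5, 0.001, 0.319] tilt [10. 60.] phi 84.1
(15, 45) [1.27, 0.19, -1.4, 2.44, 2.98, 0.2, -2.96] [0.473, 0.019, 0.284] tilt [14. 50.] phi 87.2

(0, 0.5) [0.21, 0.12, -0.14, 2.06, 0.02, 0.96, -0.67] [0.44, -0.1, 0.3] tilt [-0.  0.] phi 48.2
(-60, 20) [0.09, 0.05, -0.19, 2.17, 0.45, 0.83, -1.13] [0.44, -0.1, 0.3] tilt [-60.  20.] phi 49.2
(-60, 40)
[... 884 characters left out ...]
9.2
(-60, 40) [-0.27, 0.17, -0.23, 2.1, 0.88, 1.06, -1.75] [0.5, -0.0, 0.32] tilt [-60.  40.] phi 53.2
(-50, 60) [-0.39, 0.21, -0.24, 2.25, 1.31, 1.17, -2.18] [0.5, 0.0, 0.32] tilt [-50.  60.] phi 62.4
(-30, 70) [-0.18, 0.2, -0.46, 2.44, 1.79, 1.14, -2.52] [0.5, 0.0, 0.32] tilt [-30.  70.] phi 68.9
(-10, 75) [0.76, 0.53, -1.34, 2.44, 2.33, 1.26, -2.41] [0.538, 0.017, 0.328] tilt [-11.  75.] phi 68.6
(10, 75) [1.15, 0.48, -1.34, 2.44, 2.98, 0.75, -2.71] [0.544, -0.006, 0.336] tilt [10. 75.] phi 71.4
(10, 60) [1.29, 0.21, -1.41, 2.44, 3.0, 0.38, -2.94] [0.501, 0.0, 0.319] tilt [10. 60.] phi 83.8
(15, 45) [1.23, 0.34, -1.41, 2.27, 1.48, 0.18, -1.38] [0.523, 0.008, 0.298] tilt [15. 45.] phi 89.2
```

```bash
cat > plan3.py <<'E'
from plan2 import *
for T in ([.6,-.1,.30],[.62,-.05,.34],[.6,-.1,.2]):
    q=seq([(0,.5,[.5,-.05,.34]),(-60,20,T),(-60,40,T),(-50,55,T),(-30,60,T),(-10,65,T),(10,65,T),(20,55,T),(20,45,T)]); print()
E
python3 plan3.py | grep -v "up\|down\|lean\|'"
```

```text
(0, 0.5) [0.12, 0.17, -0.17, 1.9, 0.03, 1.07, -0.79] [0.5, -0.05, 0.34] tilt [-0.  0.] phi 48.2
(-60, 20) [-0.0, 0.31, -0.08, 1.85, 0.45, 0.88, -1.08] [0.6, -0.1, 0.3] tilt [-60.  20.] phi 49.2
(-60, 40) [-0.22, 0.3, 0.01, 1.97, 0.93, 0.86, -1.57] [0.6, -0.1, 0.3] tilt [-60.  40.] phi 53.2
(-50, 55) [-0.32, 0.3, 0.05, 2.12, 1.4, 0.84, -2.03] [0.6, -0.1, 0.3] tilt [-50.  55.] phi 59.3
(-30, 60) [-0.23, 0.25, 0.04, 2.27, 1.96, 0.66, -2.46] [0.6, -0.1, 0.3] tilt [-30.  60.] phi 61.0
(-10, 65) [0.32, 0.27, -0.39, 2.33, 2.7, 0.63, -2.94] [0.6, -0.1, 0.3] tilt [-10.  65.] phi 59.9
(10, 65) [1.15, 0.52, -1.13, 2.25, 3.18, 0.42, -2.96] [0.6, -0.1, 0.3] tilt [10. 65.] phi 63.6
(20, 55) [1.16, 0.56, -1.15, 2.2, 3.22, 0.18, -2.96] [0.595, -0.079, 0.269] tilt [19. 56.] phi 73.5
(20, 45) [0.88, 0.48, -0.89, 2.24, 3.1, 0.18, -2.96] [0.578, -0.057, 0.217] tilt [17. 48.] phi 78.4

(0, 0.5) [0.12, 0.17, -0.17, 1.9, 0.03, 1.07, -0.79] [0.5, -0.05, 0.34] tilt [-0.  0.] phi 48.2
(-60, 20) [-0.06, 0.31, -0.12, 1.75, 0.43, 1.0, -1.12] [0.62, -0.05, 0.34] tilt [-60.  20.] phi 49.2
(-60, 40) [-0.25, 0.3, -0
[... 849 characters left out ...]
 [-60.  20.] phi 49.2
(-60, 40) [-0.37, 0.46, 0.2, 2.05, 1.03, 0.68, -1.78] [0.6, -0.1, 0.2] tilt [-60.  40.] phi 53.2
(-50, 55) [-0.51, 0.5, 0.29, 2.19, 1.58, 0.72, -2.37] [0.6, -0.1, 0.2] tilt [-50.  55.] phi 59.3
(-30, 60) [-0.36, 0.48, 0.18, 2.33, 2.25, 0.75, -2.89] [0.6, -0.1, 0.2] tilt [-30.  60.] phi 61.0
(-10, 65) [0.35, 0.53, -0.44, 2.36, 2.78, 0.91, -2.96] [0.6, -0.1, 0.2] tilt [-10.  65.] phi 59.9
(10, 65) [0.91, 0.67, -0.86, 2.3, 3.27, 0.66, -2.96] [0.6, -0.1, 0.2] tilt [10. 65.] phi 63.6
(20, 55) [1.07, 0.68, -1.01, 2.2, 3.33, 0.25, -2.96] [0.6, -0.1, 0.2] tilt [20. 55.] phi 74.3
(20, 45) [0.86, 0.58, -0.83, 2.19, 3.19, 0.17, -2.96] [0.591, -0.084, 0.174] tilt [19. 46.] phi 79.4
```

```bash
cat > plan4.py <<'E'
from plan2 import *
H=Ro.from_rotvec([0,0,np.pi])
def show(n,q): print(n,info(q)['q'],info(q)['tcp'],'tilt',np.round(zaz(q),0),'phi',info(q)['phi'],'xz',fk(q,p)[1].as_matrix()[2,0].round(2))
def flip(q,T,spin,path):
  q=goto(q,[.46,-.04,.34],fk(q,p)[1],8)
  q=goto(q,[.5,-.05,.34],tiltaz(fk(q,p)[1],0,.5),6)
  for k in range(6): q=goto(q,[.55,-.08,.34],fk(q,p)[1]*Ro.from_rotvec([0,0,-spin/6]),5)
  show('spun',q)
  for az,th in path:
    q=goto(q,T,tiltaz(fk(q,p)[1],az,th),5); show((az,th),q)
  return q
if __name__=='__main__':
  T=[.6,-.1,.30]
  q=flip(q0,T,2.2,[(-60,20),(-60,40),(-50,55),(-30,60),(-10,65),(10,60)])
  for k,(tip,ph,th) in enumerate(([.6,.0,.27],20,50),([.55,.06,.24],30,40),([.53,.09,.13],30,30),([.53,.09,.012],30,30),([.6,.11,.012],10,30),([.71,.11,.012],5,35)) if 0 else enumerate((([.6,.0,.27],20,50),([.55,.06,.24],30,40),([.53,.09,.13],30,30),([.53,.09,.012],30,30),([.6,.11,.012],10,30),([.71,.11,.012],5,35))):
    W=want(ph,th)*H; q=goto(q,np.array(tip)-.073*W.as_matrix()[:,2],W,12); show(tip,q)
E
python3 plan4.py | grep -v "up \|down \|lean \|{"
```

```text
spun [0.42, 0.28, -0.45, 1.78, 0.13, 1.1, 1.4] [0.55, -0.08, 0.34] tilt [-0.  0.] phi 174.3 xz 0.0
(-60, 20) [0.23, 0.33, -0.35, 1.84, 0.55, 0.92, 1.05] [0.6, -0.1, 0.3] tilt [-60.  20.] phi 172.5 xz -0.28
(-60, 40) [0.03, 0.31, -0.27, 1.96, 1.01, 0.93, 0.59] [0.6, -0.1, 0.3] tilt [-60.  40.] phi 166.7 xz -0.52
(-50, 55) [-0.06, 0.31, -0.23, 2.11, 1.44, 0.92, 0.17] [0.6, -0.1, 0.3] tilt [-50.  55.] phi 161.9 xz -0.6
(-30, 60) [0.03, 0.25, -0.24, 2.26, 1.96, 0.71, -0.21] [0.6, -0.1, 0.3] tilt [-30.  60.] phi 170.3 xz -0.52
(-10, 65) [0.29, 0.26, -0.33, 2.33, 2.75, 0.62, -0.78] [0.6, -0.1, 0.3] tilt [-10.  65.] phi -177.7 xz -0.41
(10, 60) [0.74, 0.31, -0.61, 2.25, 3.64, 0.39, -1.41] [0.6, -0.1, 0.3] tilt [10. 60.] phi -160.8 xz -0.27
[0.6, 0.0, 0.27] [1.0, 0.21, -0.98, 2.26, 4.46, 0.17, -2.51] [0.547, -0.019, 0.317] tilt [20. 50.] phi -160.0 xz -0.0
[0.55, 0.06, 0.24] [0.31, 0.08, -0.4, 2.37, 4.5, 0.42, -2.73] [0.497, 0.085, 0.309] tilt [38. 51.] phi -150.6 xz 0.17
[0.53, 0.09, 0.13] [-0.77, 0.32, 0.65, 2.43, 4.51, 0.36, -2.7] [0.49, 0.078, 0.172] tilt [29. 31.] phi -150.2 xz -0.01
[0.53, 0.09, 0.012] [-0.72, 0.65, 0.64, 2.43, 4.09, 0.62, -2.32] [0.498, 0.072, 0.075] tilt [30. 30.] phi -150.0 xz -0.0
[0.6, 0.11, 0.012] [-0.83, 0.67, 0.61, 2.3, 3.88, 0.36, -2.6] [0.564, 0.104, 0.075] tilt [10. 30.] phi -170.0 xz 0.0
[0.71, 0.11, 0.012] [-0.77, 0.78, 0.6, 2.1, 3.84, 0.32, -2.66] [0.668, 0.106, 0.072] tilt [ 5. 35.] phi -175.0 xz 0.0
```

```bash
cat > plan5.py <<'E'
from plan4 import *
for T,spin,path,wp in (([.6,-.1,.3],2.2,[(-60,20),(-60,40),(-50,55),(-30,60),(-10,65)],(([.57,.03,.27],0,55),([.55,.07,.20],10,45),([.53,.09,.13],20,38),([.53,.09,.012],30,30),([.6,.11,.012],10,30),([.71,.11,.012],5,35))),
 ([.62,-.02,.32],2.2,[(-60,20),(-60,40),(-50,55),(-30,60),(-15,62)],(([.57,.05,.25],0,50),([.54,.08,.18],10,42),([.53,.09,.1],20,35),([.53,.09,.012],30,30),([.6,.11,.012],10,30),([.71,.11,.012],5,35))),
 ):
  q=flip(q0,T,spin,path)
  for tip,ph,th in wp:
    W=want(ph,th)*H; q=goto(q,np.array(tip)-.073*W.as_matrix()[:,2],W,10); show(tip,q)
  print()
E
python3 plan5.py | grep -v "up \|down \|lean \|{"
```

```text
spun [0.42, 0.28, -0.45, 1.78, 0.13, 1.1, 1.4] [0.55, -0.08, 0.34] tilt [-0.  0.] phi 174.3 xz 0.0
(-60, 20) [0.23, 0.33, -0.35, 1.84, 0.55, 0.92, 1.05] [0.6, -0.1, 0.3] tilt [-60.  20.] phi 172.5 xz -0.28
(-60, 40) [0.03, 0.31, -0.27, 1.96, 1.01, 0.93, 0.59] [0.6, -0.1, 0.3] tilt [-60.  40.] phi 166.7 xz -0.52
(-50, 55) [-0.06, 0.31, -0.23, 2.11, 1.44, 0.92, 0.17] [0.6, -0.1, 0.3] tilt [-50.  55.] phi 161.9 xz -0.6
(-30, 60) [0.03, 0.25, -0.24, 2.26, 1.96, 0.71, -0.21] [0.6, -0.1, 0.3] tilt [-30.  60.] phi 170.3 xz -0.52
(-10, 65) [0.29, 0.26, -0.33, 2.33, 2.75, 0.62, -0.78] [0.6, -0.1, 0.3] tilt [-10.  65.] phi -177.7 xz -0.41
[0.57, 0.03, 0.27] [0.17, 0.04, -0.48, 2.43, 2.34, 0.37, -0.97] [0.51, 0.03, 0.312] tilt [ 0. 55.] phi 180.0 xz 0.0
[0.55, 0.07, 0.2] [0.18, 0.14, -0.49, 2.41, 2.48, 0.23, -0.97] [0.499, 0.061, 0.252] tilt [10. 45.] phi -170.0 xz -0.0
[0.53, 0.09, 0.13] [0.28, 0.29, -0.57, 2.4, 2.7, 0.19, -0.99] [0.488, 0.075, 0.188] tilt [20. 38.] phi -160.0 xz 0.0
[0.53, 0.09, 0.012] [0.25, 0.57, -0.5, 2.33, 2.84, 0.21, -0.85] [0.498, 0.072, 0.075] tilt [30. 30.] phi -150.0
[... 918 characters left out ...]
5] [0.02, 0.06, -0.38, 2.4, 2.05, 0.32, -0.72] [0.514, 0.05, 0.297] tilt [-0. 50.] phi -180.0 xz -0.0
[0.54, 0.08, 0.18] [0.08, 0.15, -0.43, 2.42, 2.32, 0.22, -0.84] [0.492, 0.072, 0.234] tilt [10. 42.] phi -170.0 xz 0.0
[0.53, 0.09, 0.1] [0.22, 0.35, -0.52, 2.39, 2.59, 0.19, -0.87] [0.491, 0.076, 0.16] tilt [20. 35.] phi -160.0 xz -0.0
[0.53, 0.09, 0.012] [0.28, 0.58, -0.53, 2.33, 2.76, 0.21, -0.77] [0.498, 0.072, 0.075] tilt [30. 30.] phi -150.0 xz 0.0
[0.6, 0.11, 0.012] [-0.14, 0.57, -0.23, 2.22, 2.32, 0.25, -0.84] [0.564, 0.104, 0.075] tilt [10. 30.] phi -170.0 xz 0.0
[0.71, 0.11, 0.012] [-0.17, 0.67, -0.15, 2.03, 2.27, 0.26, -0.83] [0.668, 0.106, 0.072] tilt [ 5. 35.] phi -175.0 xz -0.0
```

```bash
python3 -c "
from h import *
to(pos=[.46,-.04,.34],phi=48,th=0)"
```

```text
t 6.02 tcp [0.538  0.0481 0.0851] tip [0.5627 0.0804 0.0245] phi 49.0 th 33.9 xz -0.043 F [ 0.  -0.4 -0. ] w 50.4
q [ 0.46  0.64 -0.55  2.2  -1.37  0.17  0.66]
turn [-0.589  0.047  0.004] rows 4.926822894552978
target tcp [ 0.46 -0.04  0.34] shift [-0.0119 -0.0439 -0.277 ] rows 6.731859351975444
```

```bash
python3 -m creep '[[[0,0,0,-0.001,0,-0.02,0.05],[0,0,0,-0.001,-0.001,-0.028,0.05],[0,0,0,-0.001,-0.005,-0.028,0.05],[0,0,0,-0.001,-0.005,-0.028,0.05],[0,0,0,-0.001,-0.005,-0.028,0.05],[0,0,0,-0.001,-0.005,-0.028,0.05],[0,0,0,-0.001,-0.005,-0.028,0.05],[0,0,0,-0.001,-0.005,-0.028,0.05],[0,0,0,-0.001,-0.005,-0.028,0.05],[0,0,0,-0.001,-0.005,-0.028,0.05],[0,0,0,0,0,0,0.05]]]'; python3 -c "
from h import *
to(pos=[.5,-.05,.34],phi=48,th=0)
for n in('side','scene'):
  c=cam(n); save(c,f'pics/{n}8.png'); np.savez(n+'8.npz',**c)"
```

```text
t: 6.93
eef_pos: [0.4516, -0.0459, 0.3387]
tool_rot: [-0.278, 0.896, -0.338, 0.074]
contact_force: [0.8, -0.9, 0.6]
gripper_width: 0.587
t 6.93 tcp [ 0.4516 -0.0459  0.3387] tip [ 0.4751 -0.0133  0.2778] phi 49.5 th 33.4 xz -0.055 F [ 0.8 -0.9  0.6] w 50.1
q [ 0.36  0.04 -0.11  2.16 -0.74  0.86  0.  ]
turn [-0.58   0.061  0.01 ] rows 4.864216534341559
target tcp [ 0.5  -0.05  0.34] shift [ 0.0393 -0.0255  0.0127] rows 1.1645895812323015
```

View pics/scene8.png

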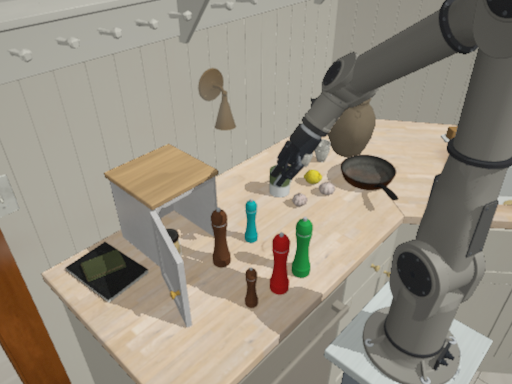

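```bash
cat >> h.py <<'E'
def mill(D,x0,y0):
    from scipy.optimize import least_squares
    P=cloud(D); ok=(D['range_z']>0)&(np.hypot(P[...,0]-x0,P[...,1]-y0)<.06)&(D['color'].max(-1)<110); Q=P[ok]; out=[]
    for lo,hi,r in((.004,.03,.028),(.155,.185,.024)):
        S=Q[(Q[:,2]>lo)&(Q[:,2]<hi)]
        if len(S)<10: continue
        f=least_squares(lambda x:np.hypot(S[:,0]-x[0],S[:,1]-x[1])-r,[x0,y0],loss='soft_l1',f_scale=.002); out.append((len(S),f.x.round(4),round(float(np.median(abs(f.fun))),4)))
    return out
E
python3 -c "
from h import *
print(mill(dict(np.load('scene0.npz')),.522,.113)); print(mill(dict(np.load('side0.npz')),.522,.113))
print(mill(dict(np.load('scene8.npz')),.565,.12));print(mill(dict(np.load('side8.npz')),.565,.12))
q=get_obs()['q']; print(q)"
```

```text
[(114, array([0.5192, 0.113 ]), 0.0009), (126, array([0.5195, 0.1123]), 0.0013)]
[(85, array([0.5234, 0.1133]), 0.0004), (138, array([0.5244, 0.1143]), 0.0008)]
[(97, array([0.562 , 0.1184]), 0.0008), (115, array([0.5628, 0.1173]), 0.0011)]
[(134, array([0.5675, 0.1194]), 0.0008)]
[ 0.36189978  0.03975694 -0.11480278  2.16720595 -0.74086631  0.85570214
  0.00237371]
```

```bash
python3 -m creep '[[[-0.097,0.01,0,0.007,-0.004,0,0.05],[-0.097,0.01,0,0.007,-0.004,0,0.05],[-0.097,0.01,0,0.007,-0.004,0,0.05],[-0.097,0.01,0,0.007,-0.004,0,0.05],[-0.097,0.01,0,0.007,-0.004,0,0.05],[-0.097,0.01,0,0.007,-0.004,0,0.05],[0,0,-0.1,0,0,0,0.05]]]'; python3 -m creep '[[[0,0,-0.11,0,0,0,0.05],[0,0,-0.11,0,0,0,0.05],[0,0,-0.11,0,0,0,0.05],[0,0,-0.11,0,0,0,0.05],[0,0,-0.11,0,0,0,0.05],[0,0,-0.11,0,0,0,0.05],[0,0,-0.11,0,0,0,0.05],[0,0,-0.11,0,0,0,0.05],[0,0,-0.11,0,0,0,0.05],[0,0,-0.11,0,0,0,0.05],[0,0,-0.11,0,0,0,0.05],[0,0,-0.11,0,0,0,0.05],[0,0,-0.11,0,0,0,0.05],[0,0,-0.11,0,0,0,0.05],[0,0,-0.11,0,0,0,0.05],[0,0,-0.11,0,0,0,0.05],[0,0,-0.11,0,0,0,0.05],[0,0,-0.11,0,0,0,0.05],[0,0,-0.11,0,0,0,0.05]]]'
cat > nxt.py <<'E'
# print turn/shift to go from now to (T,W) with sim prediction
from sim import *
from h import want,get_obs,rot
from plan1 import tiltaz
H=Ro.from_rotvec([0,0,np.pi])
def nxt(T,W,n):
    o=get_obs(); R=rot(o); x=o['eef_pos']; q=np.array(o['q'])
    if callable(W): W=W(R)
    t=(R.inv()*W).as_rotvec(); s=R.inv().apply(np.array(T)-x)
    print('now t',round(o['t'],2),'tcp',x.round(3),'q',q.round(2),'tilt',np.round(zaz(q),0),'F',o['contact_force'].round(1))
    print('turn',t.round(3),'shift',s.round(3),'per row',(t/n).round(3),(s/n).round(4)); 
    e=goto(q,T,W,n); print('pred',info(e)['q'],info(e)['tcp'],np.round(zaz(e),0))
E
python3 - <<'E' | grep -v "up \|down \|lean \|{"
from nxt import *
nxt([.6,-.1,.3],lambda R:tiltaz(R,-60,40),10)
E
```

```text
t: 7.62
eef_pos: [0.4949, -0.0531, 0.3279]
tool_rot: [0.015, 0.952, -0.304, -0.014]
contact_force: [0.7, 0.7, -0.7]
gripper_width: 0.584
t: 9.2
eef_pos: [0.4808, -0.0325, 0.2827]
tool_rot: [-0.045, 0.681, 0.73, -0.035]
contact_force: [-0.3, 0.5, 0.2]
gripper_width: 0.588
now t 9.2 tcp [ 0.481 -0.032  0.283] q [ 0.36  0.27 -0.49  1.94  0.12  1.07  1.46] tilt [175.   7.] F [-0.3  0.5  0.2]
turn [-0.406 -0.653  0.   ] shift [-0.075  0.112 -0.032] per row [-0.041 -0.065  0.   ] [-0.0075  0.0112 -0.0032]
pred [0.06, 0.32, -0.31, 1.96, 1.02, 0.94, 0.79] [0.6, -0.1, 0.3] [-60.  40.]
```

```bash
python3 -m creep '[[[0,0,0,-0.018,0.028,-0.012,0.05],[0,0,0,-0.018,0.028,-0.012,0.05],[0,0,0,-0.018,0.028,-0.012,0.05],[0,0,0,-0.018,0.028,-0.012,0.05],[-0.05,-0.082,0,0,0,-0.002,0.05],[-0.05,-0.082,0,0,0,-0.002,0.05],[-0.05,-0.082,0,0,0,-0.002,0.05],[-0.05,-0.082,0,0,0,-0.002,0.05],[-0.05,-0.082,0,0,0,-0.002,0.05],[-0.05,-0.082,0,0,0,-0.002,0.05],[-0.05,-0.082,0,0,0,-0.002,0.05],[-0.05,-0.082,0,0,0,-0.002,0.05]]]'
python3 - <<'E' | grep -v "up \|down \|lean \|{"
from nxt import *
nxt([.6,-.1,.3],lambda R:tiltaz(R,-50,55),5)
nxt([.6,-.1,.3],lambda R:tiltaz(R,-30,60),8)
E
```

```text
t: 10.2
eef_pos: [0.6007, -0.0873, 0.2963]
tool_rot: [0.312, 0.614, 0.716, -0.11]
contact_force: [0.0, -0.7, -0.8]
gripper_width: 0.587
now t 10.2 tcp [ 0.601 -0.087  0.296] q [ 0.01  0.32 -0.27  1.96  0.98  0.93  0.84] tilt [-60.  39.] F [ 0.  -0.7 -0.8]
turn [-0.236 -0.205 -0.   ] shift [-0.012 -0.003  0.004] per row [-0.047 -0.041 -0.   ] [-0.0025 -0.0005  0.0008]
pred [-0.07, 0.3, -0.22, 2.11, 1.44, 0.91, 0.43] [0.6, -0.1, 0.3] [-50.  55.]
now t 10.2 tcp [ 0.601 -0.087  0.296] q [ 0.01  0.32 -0.27  1.96  0.98  0.93  0.84] tilt [-60.  39.] F [ 0.  -0.7 -0.8]
turn [-0.529 -0.103 -0.   ] shift [-0.012 -0.003  0.004] per row [-0.066 -0.013 -0.   ] [-0.0016 -0.0003  0.0005]
pred [0.03, 0.25, -0.24, 2.26, 1.96, 0.7, 0.0] [0.6, -0.1, 0.3] [-30.  60.]
```

```bash
python3 -m creep '[[[-0.05,-0.042,0,-0.002,0,0,0.05],[-0.05,-0.042,0,-0.002,0,0,0.05],[-0.05,-0.042,0,-0.002,0,0,0.05],[-0.05,-0.042,0,-0.002,0,0,0.05],[-0.05,-0.042,0,-0.002,0,0,0.05],[-0.07,0.02,0,0,0,0,0.05],[-0.07,0.02,0,0,0,0,0.05],[-0.07,0.02,0,0,0,0,0.05],[-0.07,0.02,0,0,0,0,0.05]]]'
python3 - <<'E' | grep -v "up \|down \|lean \|{"
from nxt import *
nxt([.6,-.1,.3],lambda R:tiltaz(R,-10,65),5)
E
```

```text
t: 10.95
eef_pos: [0.5924, -0.0765, 0.2751]
tool_rot: [0.49, 0.469, 0.734, 0.04]
contact_force: [0.5, -0.8, 0.5]
gripper_width: 0.587
now t 10.95 tcp [ 0.592 -0.076  0.275] q [-0.01  0.29 -0.24  2.3   2.02  0.73 -0.01] tilt [-28.  59.] F [ 0.5 -0.8  0.5]
turn [-0.277  0.103  0.   ] shift [-0.035  0.005  0.002] per row [-0.055  0.021  0.   ] [-0.0069  0.0009  0.0005]
pred [0.27, 0.26, -0.31, 2.33, 2.76, 0.61, -0.5] [0.6, -0.1, 0.3] [-10.  65.]
```

```bash
python3 -m creep '[[[-0.055,0.021,0,-0.008,0,-0.001,0.05],[-0.055,0.021,0,-0.008,0,-0.001,0.05],[-0.055,0.021,0,-0.008,0,-0.001,0.05],[-0.055,0.021,0,-0.008,0,-0.001,0.05],[-0.055,0.021,0,-0.008,0,-0.001,0.05]]]'
python3 - <<'E' | grep -v "up \|down \|lean \|{"
from nxt import *
for ph,th,tip,n in ((0,55,[.57,.03,.27],10),):
  W=want(ph,th)*H
  nxt(np.array(tip)-.073*W.as_matrix()[:,2],W,n)
from h import *
c=cam('scene'); save(c,'pics/scene9.png')
E
```

```text
t: 11.37
eef_pos: [0.5854, -0.097, 0.2868]
tool_rot: [0.493, 0.388, 0.76, 0.169]
contact_force: [0.2, 0.3, 0.5]
gripper_width: 0.585
now t 11.37 tcp [ 0.585 -0.097  0.287] q [ 0.31  0.26 -0.33  2.37  2.82  0.59 -0.53] tilt [-8. 63.] F [0.2 0.3 0.5]
turn [0.083 0.168 0.693] shift [ 0.097  0.066 -0.094] per row [0.008 0.017 0.069] [ 0.0097  0.0066 -0.0094]
pred [0.2, 0.04, -0.51, 2.43, 2.34, 0.37, -0.97] [0.51, 0.03, 0.312] [ 0. 55.]
```

View pics/scene9.png

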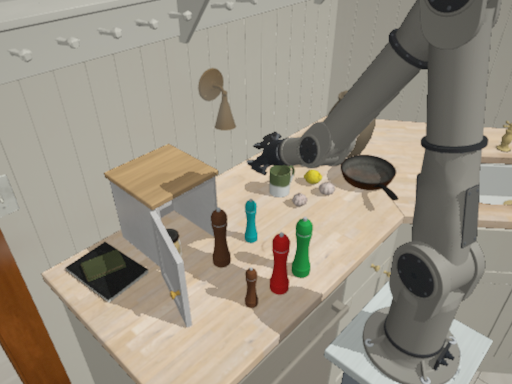

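```bash
python3 -m creep '[[[0,0,0,0.019,0.013,-0.018,0.05],[0,0,0,0.019,0.013,-0.019,0.05],[0,0,0,0.019,0.013,-0.019,0.05],[0,0,0,0.019,0.013,-0.019,0.05],[0,0,0,0.019,0.013,-0.019,0.05],[0.012,0.024,0.1,0,0,0,0.05],[0.012,0.024,0.1,0,0,0,0.05],[0.012,0.024,0.1,0,0,0,0.05],[0.012,0.024,0.1,0,0,0,0.05],[0.012,0.024,0.1,0,0,0,0.05],[0.012,0.024,0.1,0,0,0,0.05],[0.012,0.024,0.09,0,0,0,0.05]]]'
python3 - <<'E' | grep -v "up \|down \|lean \|{"
from nxt import *
for ph,th,tip,n in ((10,45,[.54,.07,.22],8),(15,45,[.53,.08,.22],8)):
  W=want(ph,th)*H
  nxt(np.array(tip)-.073*W.as_matrix()[:,2],W,n)
E
```

```text
t: 12.42
eef_pos: [0.5301, -0.0026, 0.2707]
tool_rot: [0.293, 0.636, 0.64, 0.317]
contact_force: [0.7, 0.3, 0.2]
gripper_width: 0.584
now t 12.42 tcp [ 0.53  -0.003  0.271] q [ 0.87  0.28 -1.1   2.38  2.34  0.41 -0.76] tilt [ 3. 51.] F [0.7 0.3 0.2]
turn [ 0.108  0.096 -0.125] shift [ 0.064 -0.026 -0.03 ] per row [ 0.014  0.012 -0.016] [ 0.008  -0.0032 -0.0038]
pred [0.73, 0.15, -1.02, 2.38, 2.14, 0.21, -0.57] [0.489, 0.061, 0.272] [10. 45.]
now t 12.42 tcp [ 0.53  -0.003  0.271] q [ 0.87  0.28 -1.1   2.38  2.34  0.41 -0.76] tilt [ 3. 51.] F [0.7 0.3 0.2]
turn [ 0.109  0.161 -0.184] shift [ 0.07  -0.031 -0.037] per row [ 0.014  0.02  -0.023] [ 0.0088 -0.0039 -0.0046]
pred [0.97, 0.2, -1.25, 2.39, 2.21, 0.18, -0.52] [0.48, 0.067, 0.272] [15. 45.]
```

```bash
cat > plan6.py <<'E'
from nxt import *
from plan4 import show
import sys
def go(q,wps):
  for tip,ph,th,n in wps:
    W=want(ph,th)*H; q=goto(q,np.array(tip)-.073*W.as_matrix()[:,2],W,n); show((tip,ph,th),q)
q=np.array(get_obs()['q'])
go(q,(([.55,.06,.24],10,50,6),([.53,.09,.13],20,40,6),([.53,.09,.012],30,30,8),([.6,.11,.012],10,30,12),([.71,.11,.012],5,35,12))); print()
go(q,(([.56,.04,.24],0,50,6),([.54,.08,.2],0,45,6),([.53,.09,.1],15,38,8),([.53,.09,.012],25,32,8),([.6,.11,.012],10,30,12),([.71,.11,.012],5,35,12)))
E
python3 plan6.py | grep -v "up \|down \|lean \|{"
```

```text
([0.55, 0.06, 0.24], 10, 50) [0.95, 0.18, -1.21, 2.4, 2.43, 0.27, -0.81] [0.495, 0.05, 0.287] tilt [10. 50.] phi -170.0 xz 0.0
([0.53, 0.09, 0.13], 20, 40) [0.64, 0.41, -0.96, 2.4, 2.35, 0.3, -0.54] [0.486, 0.074, 0.186] tilt [20. 40.] phi -160.0 xz 0.0
([0.53, 0.09, 0.012], 30, 30) [0.43, 0.63, -0.7, 2.32, 2.37, 0.25, -0.32] [0.498, 0.072, 0.075] tilt [30. 30.] phi -150.0 xz -0.0
([0.6, 0.11, 0.012], 10, 30) [0.17, 0.64, -0.58, 2.2, 2.0, 0.4, -0.41] [0.564, 0.104, 0.075] tilt [10. 30.] phi -170.0 xz -0.0
([0.71, 0.11, 0.012], 5, 35) [0.13, 0.74, -0.54, 2.01, 1.99, 0.44, -0.4] [0.668, 0.106, 0.072] tilt [ 5. 35.] phi -175.0 xz 0.0

([0.56, 0.04, 0.24], 0, 50) [0.73, 0.16, -1.07, 2.39, 2.07, 0.4, -0.65] [0.504, 0.04, 0.287] tilt [ 0. 50.] phi 180.0 xz 0.0
([0.54, 0.08, 0.2], 0, 45) [0.58, 0.24, -1.07, 2.39, 1.86, 0.51, -0.52] [0.488, 0.08, 0.252] tilt [ 0. 45.] phi -180.0 xz -0.0
([0.53, 0.09, 0.1], 15, 38) [0.6, 0.51, -1.0, 2.4, 2.17, 0.46, -0.44] [0.487, 0.078, 0.158] tilt [15. 38.] phi -165.0 xz 0.0
([0.53, 0.09, 0.012], 25, 32) [0.54, 0.71, -0.86, 2.34, 2.28, 0.41, -0.27] [0.495, 0.074, 0.074] tilt [25. 32.] phi -155.0 xz -0.0
([0.6, 0.11, 0.012], 10, 30) [0.31, 0.71, -0.75, 2.19, 1.93, 0.5, -0.27] [0.564, 0.104, 0.075] tilt [10. 30.] phi -170.0 xz -0.0
([0.71, 0.11, 0.012], 5, 35) [0.27, 0.8, -0.71, 2.0, 1.94, 0.54, -0.28] [0.668, 0.106, 0.072] tilt [ 5. 35.] phi -175.0 xz 0.0
```

```bash
python3 - <<'E' | grep -v "up \|down \|lean \|{"
from nxt import *
for ph,th,tip,n in ((0,48,[.54,.05,.255],8),):
  W=want(ph,th)*H
  nxt(np.array(tip)-.073*W.as_matrix()[:,2],W,n)
E
```

```text
now t 12.42 tcp [ 0.53  -0.003  0.271] q [ 0.87  0.28 -1.1   2.38  2.34  0.41 -0.76] tilt [ 3. 51.] F [0.7 0.3 0.2]
turn [ 0.054 -0.033 -0.01 ] shift [ 0.054 -0.003 -0.054] per row [ 0.007 -0.004 -0.001] [ 0.0068 -0.0003 -0.0067]
pred [0.73, 0.04, -1.06, 2.38, 1.86, 0.28, -0.49] [0.486, 0.05, 0.304] [-0. 48.]
```

```bash
python3 -m creep '[[[0.009,-0.005,-0.002,0.009,0,-0.01,0.05],[0.009,-0.005,-0.002,0.009,0,-0.01,0.05],[0.009,-0.005,-0.002,0.009,0,-0.01,0.05],[0.009,-0.005,-0.002,0.009,0,-0.01,0.05],[0.009,-0.005,-0.002,0.009,0,-0.01,0.05],[0.009,-0.005,-0.002,0.009,0,-0.006,0.05]]]'
python3 - <<'E' | grep -v "up \|down \|lean \|{"
from nxt import *
for ph,th,tip,n in ((0,45,[.52,.075,.2],5),(10,40,[.52,.08,.14],10)):
  W=want(ph,th)*H
  nxt(np.array(tip)-.073*W.as_matrix()[:,2],W,n)
E
```

```text
t: 12.92
eef_pos: [0.4794, 0.0544, 0.2982]
tool_rot: [0.268, 0.654, 0.648, 0.284]
contact_force: [-0.0, 0.1, -0.4]
gripper_width: 0.585
now t 12.92 tcp [0.479 0.054 0.298] q [ 0.7   0.03 -1.04  2.4   1.79  0.25 -0.46] tilt [ 1. 46.] F [-0.   0.1 -0.4]
turn [ 0.017 -0.017 -0.016] shift [ 0.02  -0.041  0.025] per row [ 0.003 -0.003 -0.003] [ 0.0039 -0.0083  0.005 ]
pred [0.61, 0.2, -1.09, 2.43, 1.88, 0.48, -0.57] [0.468, 0.075, 0.252] [-0. 45.]
now t 12.92 tcp [0.479 0.054 0.298] q [ 0.7   0.03 -1.04  2.4   1.79  0.25 -0.46] tilt [ 1. 46.] F [-0.   0.1 -0.4]
turn [ 0.106  0.101 -0.143] shift [ 0.015 -0.078  0.067] per row [ 0.011  0.01  -0.014] [ 0.0015 -0.0078  0.0067]
pred [0.63, 0.37, -1.04, 2.43, 2.08, 0.43, -0.5] [0.474, 0.072, 0.196] [10. 40.]
```

```bash
python3 -m creep '[[[0.01,0.01,-0.014,0.001,-0.008,0.006,0.05],[0.01,0.01,-0.014,0.001,-0.008,0.006,0.05],[0.01,0.01,-0.014,0.001,-0.008,0.006,0.05],[0.01,0.01,-0.014,0.001,-0.008,0.006,0.05],[0.01,0.01,-0.014,0.001,-0.008,0.006,0.05],[0.01,0.01,-0.014,0.001,-0.008,0.006,0.05],[0.01,0.01,-0.014,0.001,-0.008,0.006,0.05],[0.01,0.01,-0.014,0.001,-0.008,0.006,0.05]]]'
python3 - <<'E' | grep -v "up \|down \|lean \|{"
from nxt import *
for ph,th,tip,n in ((27,32,[.515,.08,.08],10),(27,32,[.515,.08,.015],15)):
  W=want(ph,th)*H
  nxt(np.array(tip)-.073*W.as_matrix()[:,2],W,n)
from h import *
c=cam('wrist'); save(c,'pics/wrist10.png')
c=cam('scene'); save(c,'pics/scene10.png')
E
```

```text
t: 13.58
eef_pos: [0.4652, 0.0681, 0.2115]
tool_rot: [0.214, 0.619, 0.711, 0.256]
contact_force: [0.4, -0.5, 0.9]
gripper_width: 0.583
now t 13.58 tcp [0.465 0.068 0.212] q [ 0.9   0.5  -1.41  2.44  1.83  0.6  -0.24] tilt [ 9. 39.] F [ 0.4 -0.5  0.9]
turn [ 0.122  0.18  -0.274] shift [-0.009 -0.033  0.063] per row [ 0.012  0.018 -0.027] [-0.0009 -0.0033  0.0063]
pred [0.81, 0.63, -1.13, 2.34, 1.79, 0.36, 0.27] [0.481, 0.062, 0.142] [27. 32.]
now t 13.58 tcp [0.465 0.068 0.212] q [ 0.9   0.5  -1.41  2.44  1.83  0.6  -0.24] tilt [ 9. 39.] F [ 0.4 -0.5  0.9]
turn [ 0.122  0.18  -0.274] shift [-0.009 -0.073  0.114] per row [ 0.008  0.012 -0.018] [-0.0006 -0.0049  0.0076]
pred [0.76, 0.83, -1.08, 2.36, 2.1, 0.52, 0.06] [0.481, 0.062, 0.077] [27. 32.]
```

View pics/wrist10.png

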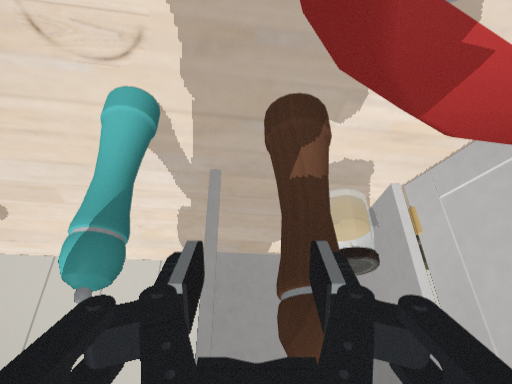

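View pics/scene10.png

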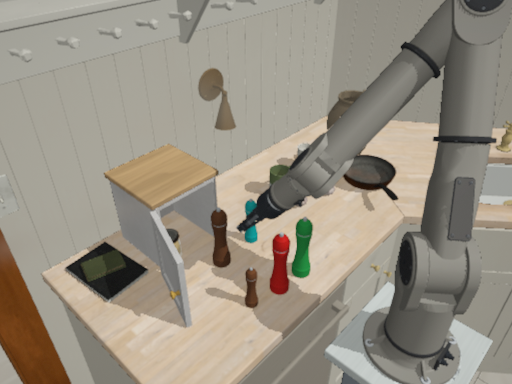

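```bash
python3 - <<'E' | grep -v "up \|down \|lean \|{"
from nxt import *
for ph,th,tip,n in ((32,33,[.528,.088,.15],6),(32,32,[.53,.09,.012],15)):
  W=want(ph,th)*H
  nxt(np.array(tip)-.073*W.as_matrix()[:,2],W,n)
E
```

```text
now t 13.68 tcp [0.465 0.069 0.211] q [ 0.9   0.5  -1.41  2.44  1.83  0.6  -0.24] tilt [ 9. 39.] F [ 0.1 -0.5  0.6]
turn [ 0.105  0.232 -0.344] shift [-0.006  0.022  0.018] per row [ 0.018  0.039 -0.057] [-0.001   0.0037  0.003 ]
pred [1.01, 0.6, -1.35, 2.27, 1.23, 0.37, 0.91] [0.494, 0.067, 0.211] [32. 33.]
now t 13.68 tcp [0.465 0.069 0.211] q [ 0.9   0.5  -1.41  2.44  1.83  0.6  -0.24] tilt [ 9. 39.] F [ 0.1 -0.5  0.6]
turn [ 0.122  0.229 -0.346] shift [-0.006 -0.061  0.127] per row [ 0.008  0.015 -0.023] [-0.0004 -0.0041  0.0085]
pred [0.73, 0.83, -1.04, 2.31, 2.07, 0.43, 0.18] [0.497, 0.07, 0.074] [32. 32.]
```

```bash
python3 -m creep '[[[0.02,0.045,-0.068,0,0.002,0.006,0.05],[0.02,0.045,-0.068,0,-0.002,0.009,0.05],[0.02,0.045,-0.068,0,-0.002,0.009,0.05],[0.02,0.045,-0.068,0,-0.003,0.009,0.05]]]'
python3 - <<'E' | grep -v "up \|down \|lean \|{"
from nxt import *
for ph,th,tip,n in ((32,32,[.53,.09,.06],6),(32,32,[.53,.09,.012],10)):
  W=want(ph,th)*H
  nxt(np.array(tip)-.073*W.as_matrix()[:,2],W,n)
from h import *
c=cam('scene'); save(c,'pics/scene11.png')
E
```

```text
t: 14.02
eef_pos: [0.4755, 0.0801, 0.181]
tool_rot: [0.148, 0.491, 0.82, 0.254]
contact_force: [-0.2, -0.1, -1.1]
gripper_width: 0.588
now t 14.02 tcp [0.475 0.08  0.181] q [ 0.85  0.53 -1.23  2.37  1.7   0.32  0.27] tilt [29. 34.] F [-0.2 -0.1 -1.1]
turn [ 0.038  0.03  -0.058] shift [-0.02  -0.021  0.057] per row [ 0.006  0.005 -0.01 ] [-0.0033 -0.0036  0.0095]
pred [0.78, 0.71, -1.09, 2.3, 1.81, 0.35, 0.37] [0.497, 0.07, 0.122] [32. 32.]
now t 14.02 tcp [0.475 0.08  0.181] q [ 0.85  0.53 -1.23  2.37  1.7   0.32  0.27] tilt [29. 34.] F [-0.2 -0.1 -1.1]
turn [ 0.038  0.03  -0.058] shift [-0.02  -0.048  0.096] per row [ 0.004  0.003 -0.006] [-0.002  -0.0048  0.0096]
pred [0.77, 0.87, -1.09, 2.31, 2.03, 0.47, 0.24] [0.497, 0.07, 0.074] [32. 32.]
```

View pics/scene11.png

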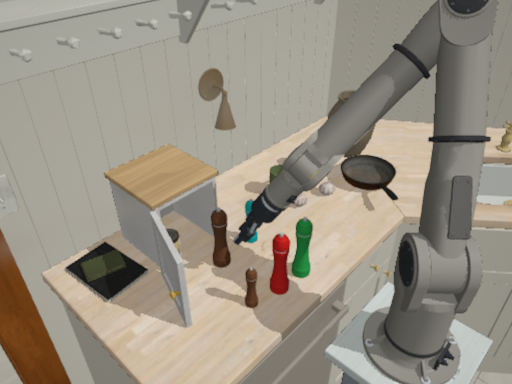

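```bash
python3 -m creep '[[[0.01,0.008,-0.015,-0.008,-0.001,0.006,0.05],[0.01,0.008,-0.015,-0.006,-0.004,0.009,0.05],[0.01,0.008,-0.015,-0.004,-0.005,0.009,0.05],[0,0,0,-0.002,-0.005,0.01,0.05],[0,0,0,0,-0.005,0.01,0.05],[0,0,0,0,-0.005,0.01,0.05],[0,0,0,0,-0.005,0.01,0.05],[0,0,0,0,0,0,0.05]]]'
python3 - <<'E' | grep -v "up \|down \|lean \|{"
from nxt import *
for ph,th,tip,n in ((32,32,[.53,.09,.012],5),):
  W=want(ph,th)*H
  nxt(np.array(tip)-.073*W.as_matrix()[:,2],W,n)
from h import *
to()
c=cam('scene'); save(c,'pics/scene12.png');c=cam('wrist'); save(c,'pics/wrist12.png')
E
```

```text
t: 14.73
eef_pos: [0.4921, 0.0737, 0.111]
tool_rot: [0.135, 0.47, 0.838, 0.244]
contact_force: [-0.8, 0.4, -0.0]
gripper_width: 0.581
now t 14.73 tcp [0.492 0.074 0.111] q [ 0.78  0.77 -1.16  2.34  1.92  0.45  0.24] tilt [32. 32.] F [-0.8  0.4 -0. ]
turn [ 0.008  0.002 -0.009] shift [-0.006 -0.018  0.032] per row [ 0.002  0.    -0.002] [-0.0013 -0.0036  0.0065]
pred [0.77, 0.88, -1.1, 2.31, 2.02, 0.48, 0.26] [0.497, 0.07, 0.074] [32. 32.]
t 14.73 tcp [0.4921 0.0737 0.111 ] tip [0.5254 0.0943 0.0494] phi -148.5 th 32.4 xz 0.003 F [-0.8  0.4 -0. ] w 49.6
q [ 0.78  0.77 -1.16  2.34  1.92  0.45  0.24]
```

View pics/scene12.png

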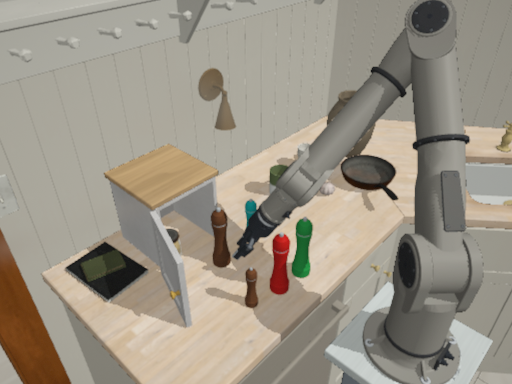

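View pics/wrist12.png

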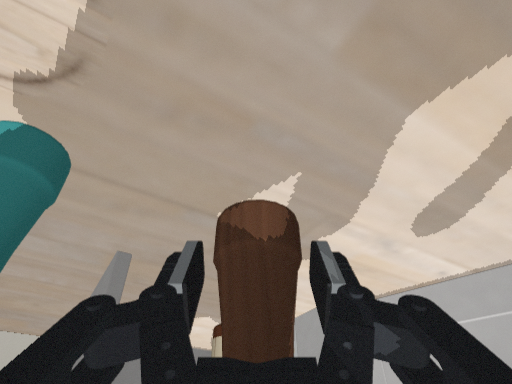

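```bash
python3 -m creep '[[[0,0,0,-0.001,-0.005,0.007,0.05],[0,0,0,-0.001,-0.005,0.007,0.05],[0,0,0,0,-0.005,0.007,0.05],[0,0,0,0,-0.005,0.006,0.05],[0,0,0,0,-0.003,0.004,0.05],[0,0,0,0,0,0,0.05]]]'
python3 - <<'E' | grep -v "up \|down \|lean \|{"
from nxt import *
for ph,th,tip,n in ((28,32,[.565,.105,.012],8),):
  W=want(ph,th)*H
  nxt(np.array(tip)-.073*W.as_matrix()[:,2],W,n)
from h import *
to()
E
```

```text
t: 15.33
eef_pos: [0.4928, 0.0723, 0.0788]
tool_rot: [0.139, 0.468, 0.838, 0.246]
contact_force: [0.3, 0.1, -0.2]
gripper_width: 0.589
now t 15.33 tcp [0.493 0.072 0.079] q [ 0.78  0.88 -1.15  2.35  2.06  0.54  0.18] tilt [31. 33.] F [ 0.3  0.1 -0.2]
turn [ 0.015 -0.03   0.055] shift [-0.007  0.031  0.026] per row [ 0.002 -0.004  0.007] [-0.0009  0.0039  0.0032]
pred [0.7, 0.9, -1.1, 2.24, 1.98, 0.55, 0.21] [0.531, 0.087, 0.074] [28. 32.]
t 15.33 tcp [0.4928 0.0723 0.0788] tip [0.5266 0.0928 0.0175] phi -148.4 th 32.8 xz -0.004 F [ 0.3  0.1 -0.2] w 50.3
q [ 0.78  0.88 -1.15  2.35  2.06  0.54  0.18]
```

```bash
python3 -m creep '[[[0,-0.004,0.007,-0.001,0.003,0.004,0.05],[0,-0.004,0.007,-0.001,0.004,0.004,0.05],[0,-0.004,0.007,-0.001,0.004,0.004,0.05],[0,-0.004,0.007,-0.001,0.004,0.003,0.05],[0,-0.004,0.007,-0.001,0.004,0.003,0.05],[0,-0.004,0.007,-0.001,0.004,0.003,0.05],[0,-0.004,0.007,-0.001,0.004,0.003,0.05],[0,0,0,0,0,0,0.05]]]'
python3 - <<'E' | grep -v "up \|down \|lean \|{"
from nxt import *
for ph,th,tip,n in ((20,32,[.6,.105,.011],8),):
  W=want(ph,th)*H
  nxt(np.array(tip)-.073*W.as_matrix()[:,2],W,n)
from h import *
to()
c=cam('wrist'); save(c,'pics/wrist13.png'); c=cam('scene'); save(c,'pics/scene13.png'); print(mill(c,.575,.119))
E
```

```text
t: 16.0
eef_pos: [0.5303, 0.0874, 0.0757]
tool_rot: [0.146, 0.492, 0.823, 0.243]
contact_force: [-0.7, 0.1, -1.4]
gripper_width: 0.585
now t 16.0 tcp [0.53  0.087 0.076] q [ 0.71  0.91 -1.13  2.28  2.02  0.58  0.16] tilt [28. 33.] F [-0.7  0.1 -1.4]
turn [ 0.017 -0.077  0.121] shift [-0.012  0.025  0.019] per row [ 0.002 -0.01   0.015] [-0.0015  0.0031  0.0024]
pred [0.65, 0.94, -1.11, 2.18, 1.96, 0.65, 0.11] [0.564, 0.092, 0.073] [20. 32.]
t 16.0 tcp [0.5303 0.0874 0.0757] tip [0.5652 0.1062 0.0144] phi -151.8 th 33.0 xz -0.0 F [-0.7  0.1 -1.4] w 49.9
q [ 0.71  0.91 -1.13  2.28  2.02  0.58  0.16]
[(94, array([0.5785, 0.1179]), 0.0016), (139, array([0.5807, 0.1174]), 0.0015)]
```

View pics/wrist13.png

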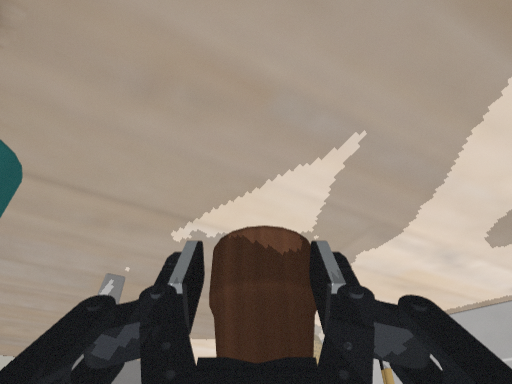

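```bash
python3 -m creep '[[[0.002,-0.01,0.015,-0.0015,0.0035,0.0025,0.05],[0.002,-0.01,0.015,-0.0015,0.0035,0.0025,0.05],[0.002,-0.01,0.015,-0.0015,0.0035,0.0025,0.05],[0.002,-0.01,0.015,-0.0015,0.0035,0.0025,0.05],[0.002,-0.01,0.015,-0.0015,0.0035,0.0025,0.05],[0.002,-0.01,0.015,-0.0015,0.0035,0.0025,0.05],[0.002,-0.01,0.015,-0.0015,0.0035,0.0025,0.05],[0.002,-0.01,0.015,-0.0015,0.0035,0.0025,0.05]]]'
python3 - <<'E' | grep -v "up \|down \|lean \|{"
from nxt import *
for ph,th,tip,n in ((10,33,[.65,.108,.011],10),):
  W=want(ph,th)*H
  nxt(np.array(tip)-.073*W.as_matrix()[:,2],W,n)
from h import *
to()
c=cam('wrist'); save(c,'pics/wrist14.png'); c=cam('scene'); save(c,'pics/scene14.png'); print(mill(c,.615,.119))
E
```

```text
t: 16.77
eef_pos: [0.5668, 0.0919, 0.0735]
tool_rot: [0.159, 0.556, 0.785, 0.224]
contact_force: [-3.8, -0.0, 2.8]
gripper_width: 0.584
now t 16.77 tcp [0.567 0.092 0.074] q [ 0.64  0.93 -1.12  2.2   1.95  0.68  0.08] tilt [19. 32.] F [-3.8 -0.   2.8]
turn [-0.02  -0.087  0.139] shift [-0.006  0.037  0.025] per row [-0.002 -0.009  0.014] [-0.0006  0.0037  0.0025]
pred [0.57, 0.98, -1.1, 2.09, 1.94, 0.78, -0.02] [0.611, 0.101, 0.072] [10. 33.]
t 16.77 tcp [0.5668 0.0919 0.0735] tip [0.6032 0.1047 0.0115] phi -160.6 th 31.9 xz -0.001 F [-3.8 -0.   2.8] w 49.9
q [ 0.64  0.93 -1.12  2.2   1.95  0.68  0.08]
[(60, array([0.6079, 0.1074]), 0.0027), (130, array([0.6186, 0.1081]), 0.0014)]
```

View pics/scene14.png

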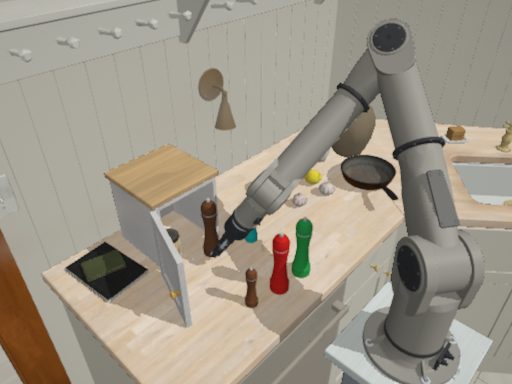

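View pics/wrist14.png

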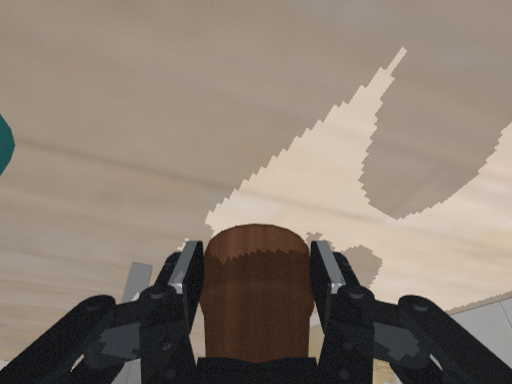

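```bash
python3 -m creep '[[[0,-0.01,0.016,0,0.004,0.0027,0.05],[0,-0.01,0.016,0,0.004,0.0027,0.05],[0,-0.01,0.016,0,0.004,0.0027,0.05],[0,-0.01,0.016,0,0.004,0.0027,0.05],[0,-0.01,0.016,0,0.004,0.0027,0.05],[0,-0.01,0.016,0,0.004,0.0027,0.05],[0,-0.01,0.016,0,0.004,0.0027,0.05],[0,-0.01,0.016,0,0.004,0.0027,0.05],[0,-0.01,0.016,0,0.004,0.0027,0.05]]]'
python3 - <<'E' | grep -v "up \|down \|lean \|{"
from nxt import *
for ph,th,tip,n in ((4,36,[.71,.112,.011],12),):
  W=want(ph,th)*H
  nxt(np.array(tip)-.073*W.as_matrix()[:,2],W,n)
from h import *
to()
c=cam('wrist'); save(c,'pics/wrist15.png'); c=cam('scene'); save(c,'pics/scene15.png'); print(mill(c,.665,.112))
c=cam('side'); save(c,'pics/side15.png')
E
```

```text
t: 17.62
eef_pos: [0.6127, 0.1034, 0.0723]
tool_rot: [0.18, 0.626, 0.73, 0.208]
contact_force: [-4.6, 1.0, 6.1]
gripper_width: 0.584
now t 17.62 tcp [0.613 0.103 0.072] q [ 0.54  0.96 -1.11  2.1   1.9   0.81 -0.04] tilt [ 9. 32.] F [-4.6  1.   6.1]
turn [-0.071 -0.043  0.069] shift [-0.003  0.045  0.031] per row [-0.006 -0.004  0.006] [-0.0002  0.0038  0.0026]
pred [0.5, 1.02, -1.08, 1.99, 1.98, 0.84, -0.1] [0.667, 0.109, 0.07] [ 4. 36.]
t 17.62 tcp [0.6127 0.1034 0.0723] tip [0.6509 0.109  0.0103] phi -171.3 th 31.9 xz -0.003 F [-4.6  1.   6.1] w 49.9
q [ 0.54  0.96 -1.11  2.1   1.9   0.81 -0.04]
[(44, array([0.6611, 0.1106]), 0.002), (129, array([0.6667, 0.1092]), 0.0013)]
```

View pics/scene15.png

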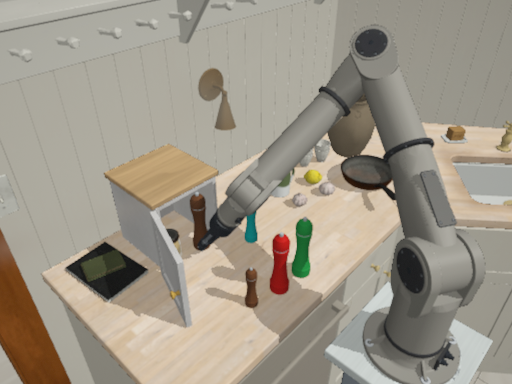

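View pics/wrist15.png

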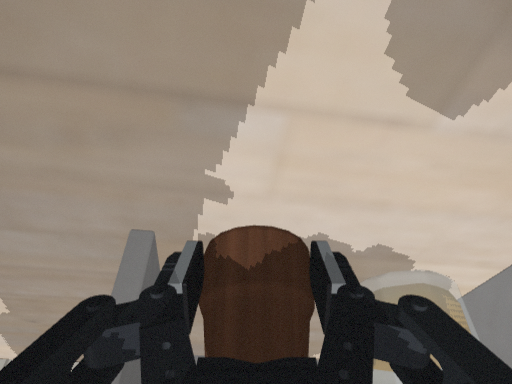

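View pics/side15.png

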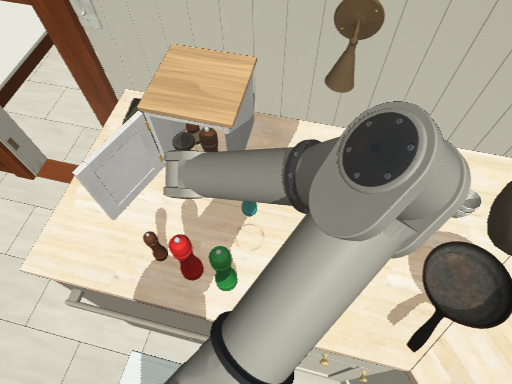

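```bash
python3 -m creep '[[[-0.004,-0.004,0.006,0.0005,0.005,0.001,0.05],[-0.006,-0.004,0.006,0.0005,0.0042,0.0022,0.05],[-0.006,-0.004,0.006,0.0005,0.0042,0.0024,0.05],[-0.006,-0.004,0.006,0.0005,0.0042,0.0024,0.05],[-0.006,-0.004,0.006,0.0005,0.0042,0.0024,0.05],[-0.006,-0.004,0.006,0.0005,0.0042,0.0024,0.05],[-0.006,-0.004,0.006,0.0003,0.0042,0.0024,0.05],[-0.006,-0.004,0.006,0.0003,0.0042,0.0024,0.05]]]'
python3 - <<'E' | grep -v "up \|down \|lean \|{"
from nxt import *
for ph,th,tip,n in ((4,37,[.722,.113,.012],8),):
  W=want(ph,th)*H
  nxt(np.array(tip)-.073*W.as_matrix()[:,2],W,n)
from h import *
to()
c=cam('wrist'); save(c,'pics/wrist16.png'); c=cam('scene'); save(c,'pics/scene16.png'); print(mill(c,.70,.112))
E
```

```text
t: 18.43
eef_pos: [0.6266, 0.1087, 0.0627]
tool_rot: [0.189, 0.649, 0.709, 0.202]
contact_force: [-32.5, -8.5, 30.0]
gripper_width: 0.589
now t 18.43 tcp [0.627 0.109 0.063] q [ 0.51  0.99 -1.1   2.07  1.91  0.86 -0.1 ] tilt [ 5. 32.] F [-32.5  -8.5  30. ]
turn [-0.086 -0.005  0.017] shift [-0.003  0.048  0.021] per row [-0.011 -0.001  0.002] [-0.0004  0.006   0.0026]
pred [0.5, 1.03, -1.07, 1.97, 2.0, 0.84, -0.1] [0.678, 0.11, 0.07] [ 4. 37.]
t 18.43 tcp [0.6266 0.1087 0.0627] tip [0.6653 0.1117 0.0009] phi -175.0 th 32.1 xz -0.006 F [-32.5  -8.5  30. ] w 50.3
q [ 0.51  0.99 -1.1   2.07  1.91  0.86 -0.1 ]
[(28, array([0.6808, 0.1105]), 0.001), (128, array([0.6794, 0.1107]), 0.0011)]
```

View pics/scene16.png

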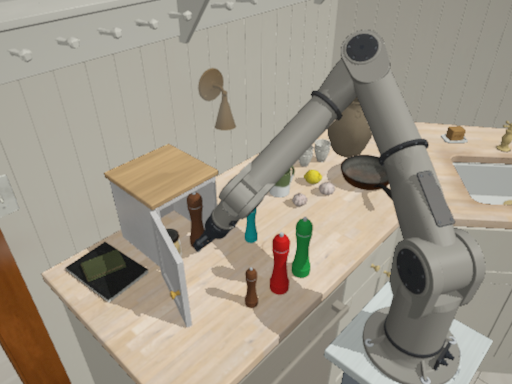

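View pics/wrist16.png

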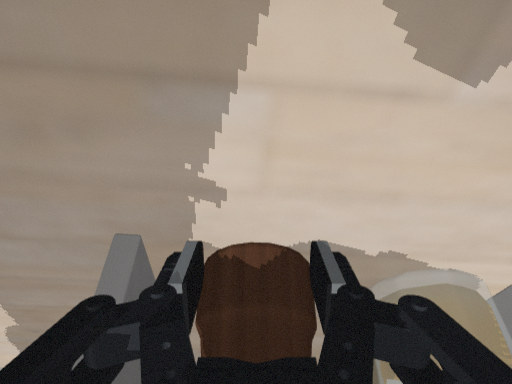

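```bash
python3 -m creep '[[[0,0,0,0,0.0,-0.006,0.05],[0,0,0,0,0.001,-0.006,0.05],[0,0,0,0,0,0,0.05]]]'
python3 - <<'E' | grep -v "up \|down \|lean \|{"
from nxt import *
for ph,th,tip,n in ((4,36,[.722,.113,.016],12),):
  W=want(ph,th)*H
  nxt(np.array(tip)-.073*W.as_matrix()[:,2],W,n)
from h import *
to()
E
```

```text
t: 18.78
eef_pos: [0.6207, 0.1084, 0.0738]
tool_rot: [0.189, 0.649, 0.709, 0.202]
contact_force: [-0.4, 0.5, 0.6]
gripper_width: 0.581
now t 18.78 tcp [0.621 0.108 0.074] q [ 0.51  0.97 -1.11  2.08  1.89  0.86 -0.09] tilt [ 5. 32.] F [-0.4  0.5  0.6]
turn [-0.068 -0.004  0.017] shift [-0.003  0.05   0.03 ] per row [-0.006 -0.     0.001] [-0.0003  0.0042  0.0025]
pred [0.49, 1.02, -1.07, 1.96, 1.95, 0.83, -0.07] [0.679, 0.11, 0.075] [ 4. 36.]
t 18.78 tcp [0.6207 0.1084 0.0738] tip [0.6594 0.1114 0.012 ] phi -175.0 th 32.1 xz -0.006 F [-0.4  0.5  0.6] w 49.6
q [ 0.51  0.97 -1.11  2.08  1.89  0.86 -0.09]
```

```bash
python3 -m creep '[[[-0.012,0,0.002,0,0.005,-0.001,0.05],[-0.012,0,0.002,0,0.006,0.002,0.05],[-0.012,0,0.002,0,0.006,0.002,0.05],[-0.012,0,0.002,0,0.006,0.002,0.05],[-0.012,0,0.002,0,0.006,0.002,0.05]]]'
python3 - <<'E' | grep -v "up \|down \|lean \|{"
from nxt import *
for ph,th,tip,n in ((4,36,[.722,.113,.016],6),):
  W=want(ph,th)*H
  nxt(np.array(tip)-.073*W.as_matrix()[:,2],W,n)
from h import *
to()
E
```

```text
t: 19.2
eef_pos: [0.6283, 0.1126, 0.0737]
tool_rot: [0.193, 0.65, 0.703, 0.214]
contact_force: [-10.4, 3.4, 0.3]
gripper_width: 0.587
now t 19.2 tcp [0.628 0.113 0.074] q [ 0.51  0.98 -1.11  2.08  1.93  0.86 -0.13] tilt [ 5. 33.] F [-10.4   3.4   0.3]
turn [-0.044 -0.011  0.004] shift [-0.007  0.043  0.027] per row [-0.007 -0.002  0.001] [-0.0011  0.0072  0.0045]
pred [0.49, 1.02, -1.07, 1.96, 1.95, 0.83, -0.07] [0.679, 0.11, 0.075] [ 4. 36.]
t 19.2 tcp [0.6283 0.1126 0.0737] tip [0.6684 0.1162 0.0128] phi -175.4 th 33.5 xz 0.007 F [-10.4   3.4   0.3] w 50.1
q [ 0.51  0.98 -1.11  2.08  1.93  0.86 -0.13]
```

```bash
python3 -m creep '[[[0,0,0,0,-0.007,-0.007,0.05],[0,0,0,0,-0.01,-0.007,0.05],[0,0,0,0,-0.01,-0.007,0.05],[0,0,0,0,-0.008,-0.005,0.05],[0,0,0,0,0,0,0.02],[0,0,0,0,0,0,0.02],[0,0,0,0,0,0,0.02],[0,0,0,0,0,0,0.02],[0,0,0,0,0,0,0.02]]]'
python3 - <<'E' | grep -v "up \|down \|lean \|{"
from nxt import *
for ph,th,tip,n in ((2,35,[.655,.113,.016],6),):
  W=want(ph,th)*H
  nxt(np.array(tip)-.073*W.as_matrix()[:,2],W,n)
from h import *
to()
c=cam('wrist'); save(c,'pics/wrist17.png'); c=cam('scene'); save(c,'pics/scene17.png'); print(mill(c,.68,.112))
E
```

```text
t: 19.95
eef_pos: [0.5891, 0.1082, 0.077]
tool_rot: [0.196, 0.652, 0.7, 0.216]
contact_force: [-0.7, 0.4, 0.5]
gripper_width: 0.237
now t 19.95 tcp [0.589 0.108 0.077] q [ 0.54  0.96 -1.14  2.17  1.97  0.89 -0.21] tilt [ 5. 34.] F [-0.7  0.4  0.5]
turn [-0.019 -0.028  0.028] shift [0.002 0.019 0.014] per row [-0.003 -0.005  0.005] [0.0003 0.0032 0.0024]
pred [0.51, 0.99, -1.11, 2.1, 1.98, 0.91, -0.21] [0.613, 0.112, 0.076] [ 2. 35.]
t 19.95 tcp [0.5891 0.1082 0.077 ] tip [0.6297 0.1116 0.0164] phi -175.8 th 33.9 xz 0.007 F [-0.7  0.4  0.5] w 20.3
q [ 0.54  0.96 -1.14  2.17  1.97  0.89 -0.21]
[(103, array([0.6817, 0.1155]), 0.001), (116, array([0.6826, 0.1154]), 0.0014)]
```

View pics/wrist17.png

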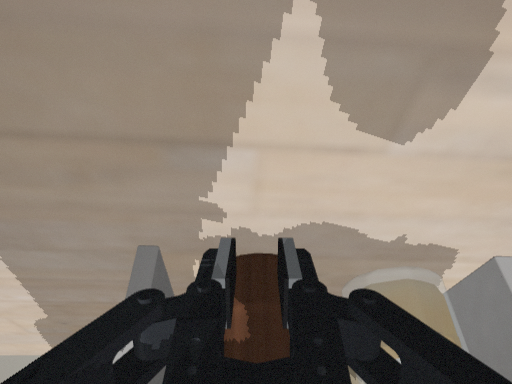

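View pics/scene17.png

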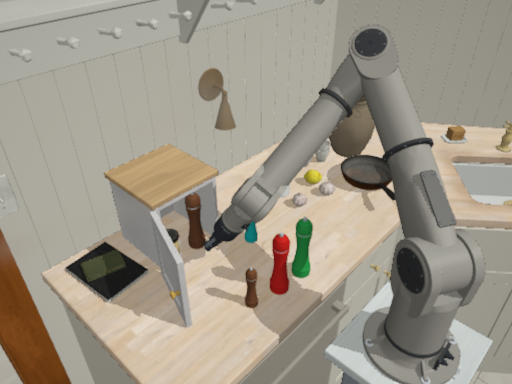

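```bash
python3 -m creep '[[[-0.006,-0.009,0.009,0.001,0.006,0.005,0.02],[-0.006,-0.009,0.009,0.001,0.006,0.005,0.02],[-0.006,-0.009,0.009,0.001,0.006,0.005,0.02],[0,0,0,0,0,0,0.02]]]'
python3 - <<'E' | grep -v "up \|down \|lean \|{"
from nxt import *
for ph,th,tip,n in ((2,36,[.702,.113,.014],7),):
  W=want(ph,th)*H
  nxt(np.array(tip)-.073*W.as_matrix()[:,2],W,n)
from h import *
to()
c=cam('wrist'); save(c,'pics/wrist18.png')
E
```

```text
t: 20.38
eef_pos: [0.6146, 0.1132, 0.0745]
tool_rot: [0.209, 0.663, 0.685, 0.216]
contact_force: [0.1, 0.5, -0.1]
gripper_width: 0.234
now t 20.38 tcp [0.615 0.113 0.075] q [ 0.5   0.98 -1.12  2.12  1.98  0.93 -0.23] tilt [ 2. 35.] F [ 0.1  0.5 -0.1]
turn [-0.017  0.001 -0.002] shift [-0.003  0.036  0.027] per row [-0.002  0.    -0.   ] [-0.0004  0.0051  0.0038]
pred [0.49, 1.01, -1.08, 2.0, 1.97, 0.88, -0.15] [0.659, 0.112, 0.073] [ 2. 36.]
t 20.38 tcp [0.6146 0.1132 0.0745] tip [0.6565 0.1146 0.0148] phi -178.2 th 35.0 xz 0.0 F [ 0.1  0.5 -0.1] w 20.0
q [ 0.5   0.98 -1.12  2.12  1.98  0.93 -0.23]
```

View pics/wrist18.png

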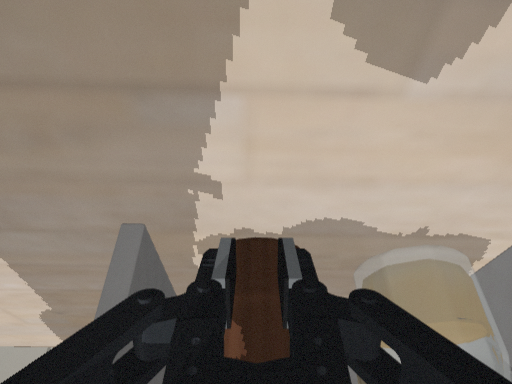

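```bash
python3 -m creep '[[[-0.003,0,0,-0.0003,0.006,0.004,0.02],[-0.003,0,0,-0.0003,0.006,0.004,0.02],[-0.003,0,0,-0.0003,0.006,0.004,0.02]]]'
python3 - <<'E' | grep -v "up \|down \|lean \|{"
from nxt import *
for ph,th,tip,n in ((2,36,[.702,.113,.014],4),):
  W=want(ph,th)*H
  nxt(np.array(tip)-.073*W.as_matrix()[:,2],W,n)
from h import *
to()
c=cam('scene'); save(c,'pics/scene19.png'); print(mill(c,.70,.114))
E
```

```text
t: 20.68
eef_pos: [0.6341, 0.114, 0.0737]
tool_rot: [0.21, 0.661, 0.686, 0.218]
contact_force: [-1.8, -0.3, -0.2]
gripper_width: 0.234
now t 20.68 tcp [0.634 0.114 0.074] q [ 0.49  0.99 -1.11  2.08  1.97  0.91 -0.2 ] tilt [ 2. 35.] F [-1.8 -0.3 -0.2]
turn [-0.012 -0.001  0.001] shift [-0.003  0.02   0.015] per row [-0.003 -0.     0.   ] [-0.0009  0.005   0.0037]
pred [0.49, 1.01, -1.08, 2.0, 1.97, 0.88, -0.15] [0.659, 0.112, 0.073] [ 2. 36.]
t 20.68 tcp [0.6341 0.114  0.0737] tip [0.6762 0.1156 0.0141] phi -177.9 th 35.3 xz 0.0 F [-1.8 -0.3 -0.2] w 20.0
q [ 0.49  0.99 -1.11  2.08  1.97  0.91 -0.2 ]
[(57, array([0.7049, 0.1147]), 0.0011), (124, array([0.7066, 0.1149]), 0.0013)]
```

View pics/scene19.png

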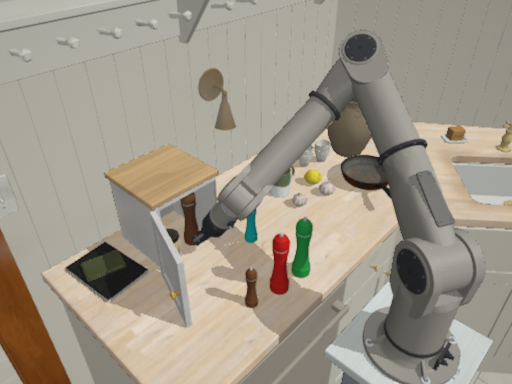

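```bash
python3 -m creep '[[[-0.003,0,0,-0.0006,0.0055,0.004,0.02],[-0.003,0,0,-0.0006,0.0055,0.004,0.02],[-0.003,0,0,-0.0006,0.0055,0.004,0.02],[-0.003,0,0,-0.0006,0.0055,0.0038,0.02]]]'
python3 - <<'E' | grep -v "up \|down \|lean \|{"
from h import *
to()
c=cam('scene'); save(c,'pics/scene20.png'); print(mill(c,.735,.114))
c=cam('side'); save(c,'pics/side20.png')
E
```

```text
t: 21.07
eef_pos: [0.6494, 0.1199, 0.0692]
tool_rot: [0.203, 0.659, 0.69, 0.22]
contact_force: [-14.3, 7.9, 4.1]
gripper_width: 0.237
t 21.07 tcp [0.6494 0.1199 0.0692] tip [0.691  0.1226 0.0093] phi -177.2 th 34.8 xz 0.011 F [-14.3   7.9   4.1] w 20.2
q [ 0.48  1.01 -1.1   2.04  1.95  0.88 -0.16]
[(56, array([0.7208, 0.1187]), 0.0013), (88, array([0.7206, 0.1185]), 0.0012)]
```

View pics/scene20.png

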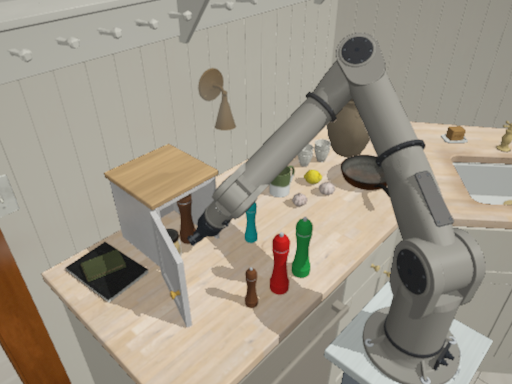

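View pics/side20.png

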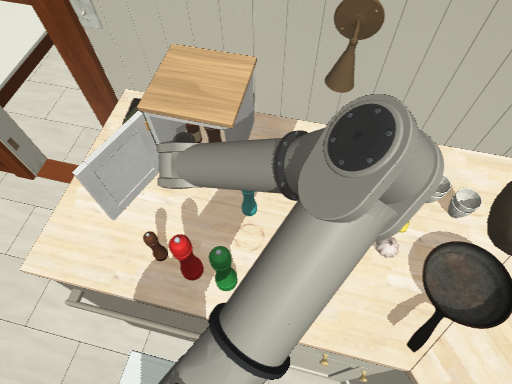

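```bash
python3 -m creep '[[[0,0,0,0,-0.006,-0.006,0.02],[0,0,0,0,-0.008,-0.006,0.02],[0,0,0,0,-0.012,-0.009,0.02],[0,0,0,0,-0.012,-0.009,0.02],[0,0,0,0,-0.012,-0.009,0.02],[0,0,0,0,-0.01,-0.02,0.02],[0,0,0,0,0,-0.02,0.02],[0,0,0,0,0,0,0.02]]]'
python3 - <<'E' | grep -v "up \|down \|lean \|{"
from h import *
to()
c=cam('scene'); save(c,'pics/scene21.png'); print(mill(c,.725,.118))
c=cam('wrist'); save(c,'pics/wrist21.png'); print(mill(c,.725,.118))
c=cam('side'); save(c,'pics/side21.png'); print(mill(c,.725,.118))
E
```

```text
t: 21.83
eef_pos: [0.5537, 0.1129, 0.1011]
tool_rot: [0.206, 0.66, 0.688, 0.222]
contact_force: [0.5, 0.2, -0.1]
gripper_width: 0.232
t 21.83 tcp [0.5537 0.1129 0.1011] tip [0.5957 0.1153 0.0414] phi -177.4 th 35.2 xz 0.01 F [ 0.5  0.2 -0.1] w 19.8
q [ 0.54  0.91 -1.19  2.25  1.96  0.94 -0.31]
[(91, array([0.7222, 0.1196]), 0.0012), (82, array([0.7224, 0.1192]), 0.0013)]
[(1491, array([0.7249, 0.121 ]), 0.0005)]
[(89, array([0.7267, 0.1204]), 0.0006), (19, array([0.7274, 0.1199]), 0.0006)]
```

View pics/scene21.png

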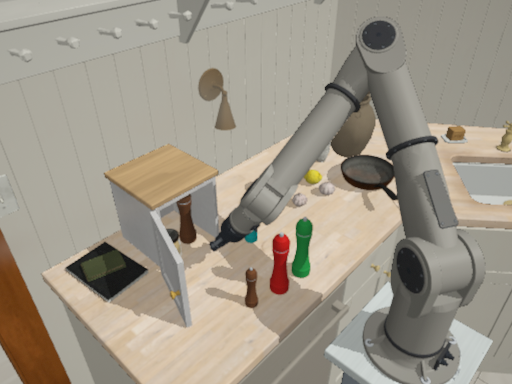

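View pics/wrist21.png

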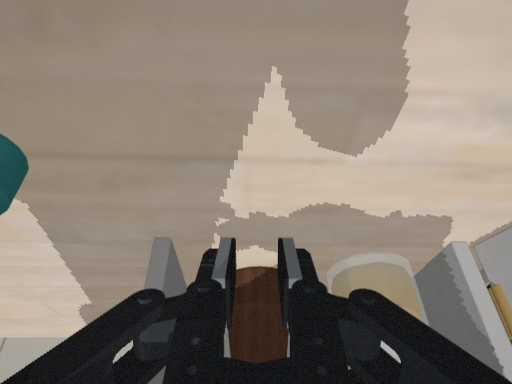

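```bash
cat > door.py <<'E'
from nxt import *
from plan4 import show
HX,HY=.650,.2665
def dp(a,r=.165,off=.03): return np.array([HX-r*np.sin(a)-off*np.cos(a),HY-r*np.cos(a)+off*np.sin(a)])
def go(q,wps):
  for tip,ph,th,n in wps:
    W=want(ph,th)*H; q=goto(q,np.array(tip)-.073*W.as_matrix()[:,2],W,n); show((np.round(tip,3).tolist(),ph,th),q)
  return q
if __name__=='__main__':
  q=np.array(get_obs()['q'])
  for th,phs,phm in ((30,-40,-20),(10,-40,-20),(30,-70,-40),(20,0,0)):
    print(th,phs)
    q1=go(q,(([.46,.115,.28],-5,33,10),([.43,.25,.30],phs/2,th,8),([.47,.38,.30],phs,th,8),([.485,.395,.19],phs,th,6)))
    w=[]
    for k,a in enumerate((1.9,1.5,1.1,.7,.35,0)): w.append((list(dp(a))+[.19],phm+(phs-phm)*a/1.9 if a>.3 else phm,th,8))
    go(q1,w)
E
python3 door.py | grep -v "up \|down \|lean \|{"
```

```text
30 -40
([0.46, 0.115, 0.28], -5, 33) [0.69, -0.2, -1.09, 2.27, 0.24, 0.47, 0.85] [0.42, 0.118, 0.341] tilt [-5. 33.] phi 175.0 xz 0.0
([0.43, 0.25, 0.3], -20.0, 30) [0.29, 0.21, -1.35, 2.04, 0.82, 1.12, -0.23] [0.396, 0.262, 0.363] tilt [-20.  30.] phi 160.0 xz 0.0
([0.47, 0.38, 0.3], -40, 30) [-0.3, 0.56, -1.07, 1.65, 0.94, 1.56, -0.68] [0.442, 0.403, 0.363] tilt [-40.  30.] phi 140.0 xz 0.0
([0.485, 0.395, 0.19], -40, 30) [-0.36, 0.7, -0.99, 1.7, 1.05, 1.46, -0.81] [0.457, 0.418, 0.253] tilt [-40.  30.] phi 140.0 xz -0.0
([0.504, 0.348, 0.19], -40.0, 30) [-0.27, 0.66, -1.0, 1.77, 1.06, 1.41, -0.76] [0.476, 0.372, 0.253] tilt [-40.  30.] phi 140.0 xz 0.0
([0.483, 0.285, 0.19], -35.78947368421053, 30) [-0.12, 0.57, -1.06, 1.94, 1.06, 1.3, -0.71] [0.454, 0.306, 0.253] tilt [-36.  30.] phi 144.2 xz -0.0
([0.489, 0.218, 0.19], -31.578947368421055, 30) [0.06, 0.48, -1.1, 2.05, 1.08, 1.17, -0.59] [0.458, 0.238, 0.253] tilt [-32.  30.] phi 148.4 xz -0.0
([0.521, 0.16, 0.19], -27.36842105263158, 30) [0.24, 0.44, -1.11, 2.1, 1.12, 1.03, -0.42] [0.488, 0.176, 0.253] tilt [-27.  30.] phi 152.6
[... 3649 characters left out ...]
0.479, 0.348, 0.259] tilt [ 0. 20.] phi -180.0 xz -0.0
([0.483, 0.285, 0.19], 0.0, 20) [0.15, 0.44, -1.11, 2.03, 0.91, 0.89, 0.1] [0.458, 0.285, 0.259] tilt [ 0. 20.] phi -180.0 xz -0.0
([0.489, 0.218, 0.19], 0.0, 20) [0.34, 0.38, -1.15, 2.09, 0.86, 0.8, 0.24] [0.464, 0.218, 0.259] tilt [ 0. 20.] phi -180.0 xz 0.0
([0.521, 0.16, 0.19], 0.0, 20) [0.49, 0.39, -1.15, 2.09, 0.85, 0.76, 0.39] [0.496, 0.16, 0.259] tilt [ 0. 20.] phi 180.0 xz 0.0
([0.565, 0.122, 0.19], 0.0, 20) [0.55, 0.45, -1.12, 2.03, 0.86, 0.76, 0.5] [0.54, 0.122, 0.259] tilt [-0. 20.] phi -180.0 xz -0.0
([0.62, 0.102, 0.19], 0, 20) [0.54, 0.53, -1.08, 1.92, 0.89, 0.8, 0.58] [0.595, 0.102, 0.259] tilt [ 0. 20.] phi -180.0 xz 0.0
```

```bash
python3 -m creep '[[[0,0,0,0,0,-0.025,0],[0,0,0,0,0,-0.03,0],[0,0,0,0,0,-0.03,0],[0,0,0,0,0,-0.03,0],[0,0,0,0,0,-0.03,0],[0,0,0,0,0,-0.03,0],[0,0,0,0,0,-0.03,0],[0,0,0,0,0,-0.03,0],[0,0,0,0,0,-0.025,0],[0,0,0,0,0,-0.02,0]]]'
python3 - <<'E' | grep -v "up \|down \|lean \|{"
from nxt import *
for ph,th,tip,n in ((-20,30,[.43,.25,.30],8),):
  W=want(ph,th)*H
  nxt(np.array(tip)-.073*W.as_matrix()[:,2],W,n)
E
```

```text
t: 22.82
eef_pos: [0.4236, 0.0976, 0.2738]
tool_rot: [0.189, 0.67, 0.69, 0.195]
contact_force: [-1.1, -0.6, -1.1]
gripper_width: -0.001
now t 22.82 tcp [0.424 0.098 0.274] q [ 0.89  0.01 -1.34  2.36  0.73  0.34  0.52] tilt [ 2. 32.] F [-1.1 -0.6 -1.1]
turn [ 0.027 -0.194  0.325] shift [ 0.166  0.027 -0.088] per row [ 0.003 -0.024  0.041] [ 0.0207  0.0034 -0.011 ]
pred [0.29, 0.21, -1.35, 2.04, 0.82, 1.12, -0.23] [0.396, 0.262, 0.363] [-20.  30.]
```

```bash
python3 -m creep '[[[0,0,0,0.005,0.008,-0.025,0],[0,0,0,0.01,0.008,-0.025,0],[0,-0.024,0.041,0.02,0.008,-0.025,0],[0,-0.024,0.041,0.025,0.005,-0.01,0],[0,-0.024,0.041,0.025,0.003,-0.005,0],[0,-0.024,0.041,0.025,0.003,-0.005,0],[0,-0.024,0.041,0.025,0.003,-0.005,0],[0,-0.024,0.041,0.025,0.003,-0.003,0],[0,-0.024,0.041,0.025,0.003,-0.003,0]]]'
python3 - <<'E' | grep -v "up \|down \|lean \|{"
from nxt import *
for ph,th,tip,n in ((-40,30,[.47,.385,.30],8),):
  W=want(ph,th)*H
  nxt(np.array(tip)-.073*W.as_matrix()[:,2],W,n)
E
```

```text
t: 23.57
eef_pos: [0.4254, 0.2302, 0.351]
tool_rot: [0.213, 0.765, 0.588, 0.152]
contact_force: [0.5, 0.0, 0.6]
gripper_width: 0.001
now t 23.57 tcp [0.425 0.23  0.351] q [ 0.41  0.19 -1.37  2.08  0.84  1.01 -0.09] tilt [-17.  30.] F [0.5 0.  0.6]
turn [ 0.01  -0.203  0.383] shift [ 0.176 -0.019 -0.029] per row [ 0.001 -0.025  0.048] [ 0.022  -0.0023 -0.0036]
pred [-0.31, 0.56, -1.06, 1.64, 0.94, 1.57, -0.68] [0.442, 0.408, 0.363] [-40.  30.]
```

```bash
python3 -m creep '[[[0,0,0,0.025,-0.002,-0.006,0],[0,0,0,0.028,-0.003,-0.006,0],[0,0,0,0.028,-0.003,-0.006,0],[0,0,0,0.028,-0.003,-0.005,0],[0,0,0,0.028,-0.003,-0.005,0],[0,0,0,0.028,-0.003,-0.005,0],[0,0,0,0.022,-0.003,-0.004,0],[0,-0.035,0.064,0,0,-0.002,0],[0,-0.035,0.064,0,0,-0.002,0],[0,-0.035,0.064,0,0,-0.002,0],[0,-0.035,0.064,0,0,-0.002,0],[0,-0.035,0.064,0,0,-0.002,0],[0,-0.03,0.06,0,0,-0.002,0]]]'
python3 - <<'E' | grep -v "up \|down \|lean \|{"
from nxt import *
for ph,th,tip,n in ((-40,30,[.49,.39,.19],6),):
  W=want(ph,th)*H
  nxt(np.array(tip)-.073*W.as_matrix()[:,2],W,n)
from h import *
c=cam('scene'); save(c,'pics/scene22.png'); print(mill(c,.725,.118))
c=cam('wrist'); save(c,'pics/wrist22.png')
c=cam('side'); save(c,'pics/side22.png')
E
```

```text
t: 24.65
eef_pos: [0.4492, 0.4405, 0.3706]
tool_rot: [0.239, 0.881, 0.395, 0.103]
contact_force: [-1.3, -0.2, -0.1]
gripper_width: -0.002
now t 24.65 tcp [0.449 0.441 0.371] q [-0.37  0.59 -1.04  1.57  0.93  1.62 -0.69] tilt [-42.  30.] F [-1.3 -0.2 -0.1]
turn [ 0.004  0.021 -0.023] shift [-0.011 -0.035  0.115] per row [ 0.001  0.004 -0.004] [-0.0018 -0.0059  0.0192]
pred [-0.35, 0.7, -0.99, 1.71, 1.05, 1.45, -0.8] [0.462, 0.413, 0.253] [-40.  30.]
[(95, array([0.7221, 0.1199]), 0.0014), (84, array([0.7222, 0.1194]), 0.0015)]
```

View pics/scene22.png

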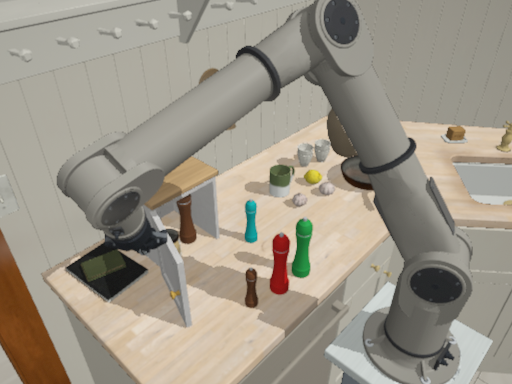

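View pics/wrist22.png

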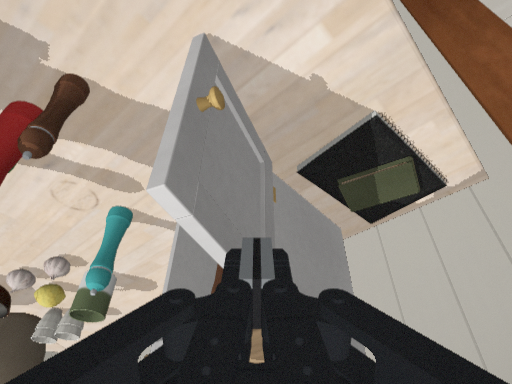

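View pics/side22.png

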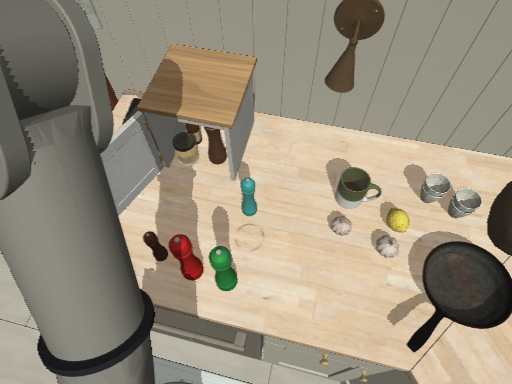

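```bash
python3 -m creep '[[[0,0.004,-0.004,0.001,-0.008,0.02,0],[0,0.004,-0.004,0.001,-0.008,0.02,0],[0,0.004,-0.004,0,-0.008,0.02,0],[0,0,0,-0.002,-0.008,0.02,0],[0,0,0,-0.003,-0.008,0.02,0],[0,0,0,-0.003,-0.005,0.018,0],[0,0,0,0,0,0,0]]]'
python3 - <<'E' | grep -v "up \|down \|lean \|{"
from door import *
from h import *
for a in(1.9,1.6):
  W=want(-40,30)*H
  nxt(np.r_[dp(a),.19]-.073*W.as_matrix()[:,2],W,6)
to()
c=cam('wrist'); save(c,'pics/wrist23.png')
E
```

```text
t: 25.38
eef_pos: [0.4637, 0.4219, 0.2411]
tool_rot: [0.235, 0.874, 0.411, 0.111]
contact_force: [1.0, -0.3, 0.1]
gripper_width: 0.0
now t 25.38 tcp [0.464 0.422 0.241] q [-0.36  0.7  -0.98  1.73  1.06  1.44 -0.81] tilt [-39.  30.] F [ 1.  -0.3  0.1]
turn [ 0.003 -0.003  0.006] shift [-0.031  0.042  0.01 ] per row [ 0.    -0.001  0.001] [-0.0052  0.0069  0.0017]
pred [-0.27, 0.66, -0.99, 1.77, 1.05, 1.41, -0.76] [0.476, 0.372, 0.253] [-40.  30.]
now t 25.38 tcp [0.464 0.422 0.241] q [-0.36  0.7  -0.98  1.73  1.06  1.44 -0.81] tilt [-39.  30.] F [ 1.  -0.3  0.1]
turn [ 0.003 -0.003  0.006] shift [-0.078  0.056  0.018] per row [ 0.    -0.001  0.001] [-0.0131  0.0093  0.0031]
pred [-0.18, 0.6, -1.02, 1.88, 1.04, 1.35, -0.77] [0.458, 0.325, 0.253] [-40.  30.]
t 25.38 tcp [0.4637 0.4219 0.2411] tip [0.4919 0.3985 0.178 ] phi 140.4 th 30.2 xz -0.0 F [ 1.  -0.3  0.1] w 0.0
q [-0.36  0.7  -0.98  1.73  1.06  1.44 -0.81]
```

View pics/wrist23.png

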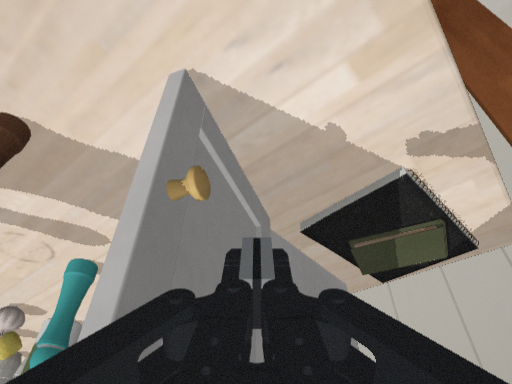

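```bash
python3 - <<'E' | grep -v "up \|down \|lean \|{"
from door import *
for a in(1.95,):
  W=want(-72,30)*H
  nxt(np.r_[dp(a,off=.045),.205]-.073*W.as_matrix()[:,2],W,6)
E
```

```text
now t 25.43 tcp [0.464 0.423 0.243] q [-0.36  0.7  -0.99  1.72  1.06  1.44 -0.81] tilt [-39.  30.] F [ 0.2 -0.2 -0.5]
turn [ 0.002 -0.285  0.489] shift [ 0.01   0.049 -0.001] per row [ 0.    -0.047  0.081] [ 0.0017  0.0081 -0.0002]
pred [-0.4, 0.77, -0.87, 1.47, 0.86, 1.65, -1.09] [0.502, 0.404, 0.268] [-72.  30.]
```

```bash
python3 -m creep '[[[0,0,0,0.003,0.01,-0.012,0],[0,0,0,0.003,0.01,-0.012,0],[0,-0.047,0.081,0,0.002,-0.002,0],[0,-0.047,0.081,0,0.002,-0.002,0],[0,-0.047,0.081,0,0.002,-0.002,0],[0,-0.047,0.081,0,0.002,-0.002,0],[0,-0.047,0.081,0,0.002,-0.002,0],[0,-0.047,0.081,0,0.002,-0.002,0]]]'
python3 - <<'E' | grep -v "up \|down \|lean \|{"
from door import *
for a in(1.9,1.6):
  W=want(-70,30)*H
  nxt(np.r_[dp(a,off=.03),.205]-.073*W.as_matrix()[:,2],W,6)
from h import *
to()
E
```

```text
t: 26.1
eef_pos: [0.4733, 0.4254, 0.3041]
tool_rot: [0.251, 0.955, 0.149, 0.044]
contact_force: [0.3, -0.0, -0.1]
gripper_width: -0.001
now t 26.1 tcp [0.473 0.425 0.304] q [-0.42  0.71 -0.91  1.49  0.81  1.69 -1.12] tilt [-71.  30.] F [ 0.3 -0.  -0.1]
turn [-0.008  0.011 -0.037] shift [0.003 0.023 0.054] per row [-0.001  0.002 -0.006] [0.0006 0.0038 0.009 ]
pred [-0.36, 0.73, -0.89, 1.55, 0.86, 1.61, -1.08] [0.491, 0.383, 0.268] [-70.  30.]
now t 26.1 tcp [0.473 0.425 0.304] q [-0.42  0.71 -0.91  1.49  0.81  1.69 -1.12] tilt [-71.  30.] F [ 0.3 -0.  -0.1]
turn [-0.008  0.011 -0.037] shift [-0.028  0.057  0.073] per row [-0.001  0.002 -0.006] [-0.0046  0.0095  0.0122]
pred [-0.28, 0.67, -0.92, 1.67, 0.85, 1.56, -1.08] [0.473, 0.336, 0.268] [-70.  30.]
t 26.1 tcp [0.4733 0.4254 0.3041] tip [0.4848 0.3913 0.2406] phi 107.8 th 29.6 xz 0.009 F [ 0.3 -0.  -0.1] w -0.1
q [-0.42  0.71 -0.91  1.49  0.81  1.69 -1.12]
```

```bash
python3 -m creep '[[[0,0,0,0.001,0.001,0.012,0],[0,0,0,0.001,0.003,0.012,0],[0,0,0,0,0.006,0.012,0],[0,0,0,0,0.007,0.01,0],[0,0,0,0,0.007,0.008,0]]]'
python3 - <<'E' | grep -v "up \|down \|lean \|{"
from door import *
for a,ph in((1.6,-70),(1.2,-62)):
  W=want(ph,30)*H
  nxt(np.r_[dp(a,off=.03),.205]-.073*W.as_matrix()[:,2],W,6)
from h import *
to()
c=cam('wrist'); save(c,'pics/wrist24.png');c=cam('scene'); save(c,'pics/scene24.png')
E
```

```text
t: 26.52
eef_pos: [0.4914, 0.3812, 0.27]
tool_rot: [0.247, 0.956, 0.153, 0.047]
contact_force: [-0.4, 3.0, 1.6]
gripper_width: 0.001
now t 26.52 tcp [0.491 0.381 0.27 ] q [-0.34  0.7  -0.9   1.58  0.84  1.59 -1.11] tilt [-70.  29.] F [-0.4  3.   1.6]
turn [-0.015  0.002 -0.031] shift [-0.031  0.032  0.019] per row [-0.002  0.    -0.005] [-0.0052  0.0054  0.0032]
pred [-0.28, 0.67, -0.91, 1.67, 0.85, 1.56, -1.08] [0.473, 0.336, 0.268] [-70.  30.]
now t 26.52 tcp [0.491 0.381 0.27 ] q [-0.34  0.7  -0.9   1.58  0.84  1.59 -1.11] tilt [-70.  29.] F [-0.4  3.   1.6]
turn [-0.014  0.071 -0.152] shift [-0.058  0.088  0.05 ] per row [-0.002  0.012 -0.025] [-0.0097  0.0146  0.0084]
pred [-0.13, 0.57, -0.96, 1.83, 0.89, 1.44, -0.95] [0.468, 0.267, 0.268] [-62.  30.]
t 26.52 tcp [0.4914 0.3812 0.27  ] tip [0.5034 0.3477 0.2062] phi 108.4 th 29.2 xz 0.013 F [-0.4  3.   1.6] w 0.1
q [-0.34  0.7  -0.9   1.58  0.84  1.59 -1.11]
```

View pics/wrist24.png

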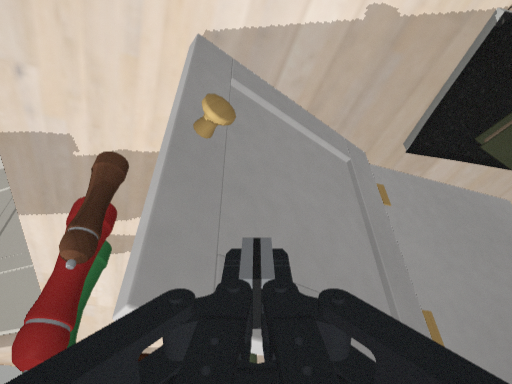

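```bash
python3 -m creep '[[[0,0,0,-0.005,0.006,0.0035,0],[0,0,0,-0.006,0.006,0.0035,0],[0,0,0,-0.006,0.006,0.0035,0],[0,0,0,-0.006,0.006,0.0035,0],[0,0,0,-0.005,0.007,0.0035,0],[0,0,0,-0.004,0.008,0.0045,0],[0,0.01,-0.02,-0.004,0.008,0.0045,0],[0,0.01,-0.02,-0.004,0.008,0.0045,0],[0,0.01,-0.02,-0.004,0.008,0.0045,0],[0,0.01,-0.02,-0.004,0.008,0.0045,0],[0,0.01,-0.02,-0.004,0.008,0.0045,0]]]'
python3 - <<'E' | grep -v "up \|down \|lean \|{"
from door import *
for a,ph in((1.2,-62),(.8,-52)):
  W=want(ph,30)*H
  nxt(np.r_[dp(a,off=.03),.205]-.073*W.as_matrix()[:,2],W,6)
from h import *
to()
c=cam('wrist'); save(c,'pics/wrist25.png');c=cam('scene'); save(c,'pics/scene25.png')
E
```

```text
t: 27.53
eef_pos: [0.4694, 0.2696, 0.2704]
tool_rot: [0.245, 0.945, 0.21, 0.06]
contact_force: [0.9, 0.5, -0.5]
gripper_width: 0.002
now t 27.53 tcp [0.469 0.27  0.27 ] q [-0.12  0.55 -0.97  1.84  0.86  1.43 -0.98] tilt [-64.  29.] F [ 0.9  0.5 -0.5]
turn [-0.014  0.015 -0.047] shift [-0.002  0.001  0.003] per row [-0.002  0.003 -0.008] [-0.0004  0.0001  0.0005]
pred [-0.14, 0.57, -0.96, 1.83, 0.89, 1.44, -0.95] [0.468, 0.267, 0.268] [-62.  30.]
now t 27.53 tcp [0.469 0.27  0.27 ] q [-0.12  0.55 -0.97  1.84  0.86  1.43 -0.98] tilt [-64.  29.] F [ 0.9  0.5 -0.5]
turn [-0.013  0.101 -0.199] shift [-0.012  0.06   0.036] per row [-0.002  0.017 -0.033] [-0.002   0.0099  0.0059]
pred [0.04, 0.49, -1.0, 1.94, 0.96, 1.29, -0.74] [0.488, 0.202, 0.268] [-52.  30.]
t 27.53 tcp [0.4694 0.2696 0.2704] tip [0.4851 0.2377 0.2067] phi 115.2 th 29.2 xz 0.01 F [ 0.9  0.5 -0.5] w 0.2
q [-0.12  0.55 -0.97  1.84  0.86  1.43 -0.98]
```

View pics/scene25.png

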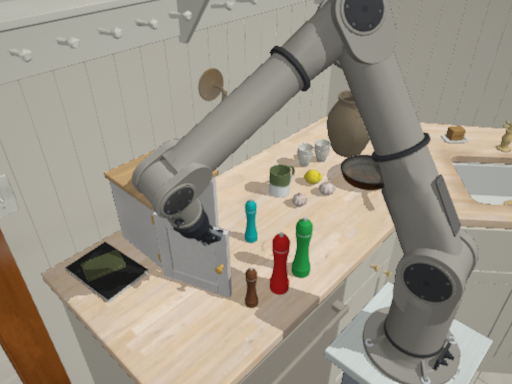

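View pics/wrist25.png

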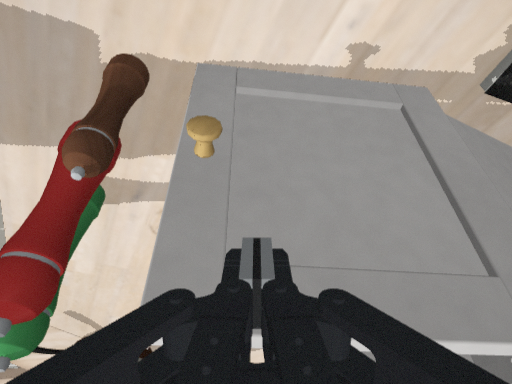

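```bash
python3 -m creep '[[[0,0.014,-0.03,-0.003,0.009,0.006,0],[0,0.014,-0.03,-0.003,0.009,0.006,0],[0,0.014,-0.03,-0.002,0.009,0.006,0],[0,0.014,-0.03,-0.002,0.009,0.006,0],[0,0.014,-0.03,-0.001,0.01,0.006,0],[0,0.014,-0.03,-0.001,0.01,0.006,0],[0,0.014,-0.03,0,0.01,0.006,0]]]'
python3 - <<'E' | grep -v "up \|down \|lean \|{"
from door import *
for a,ph in((.8,-52),(.4,-40),(0,-25)):
  W=want(ph,30)*H
  nxt(np.r_[dp(a,off=.03),.205]-.073*W.as_matrix()[:,2],W,7)
from h import *
to()
c=cam('wrist'); save(c,'pics/wrist26.png')
E
```

```text
t: 28.22
eef_pos: [0.4972, 0.1982, 0.267]
tool_rot: [0.237, 0.913, 0.323, 0.081]
contact_force: [-1.4, 0.3, -0.9]
gripper_width: 0.004
now t 28.22 tcp [0.497 0.198 0.267] q [ 0.07  0.48 -1.01  1.96  0.95  1.27 -0.7 ] tilt [-51.  29.] F [-1.4  0.3 -0.9]
turn [-0.017 -0.004  0.016] shift [-0.005 -0.007 -0.005] per row [-0.002 -0.001  0.002] [-0.0007 -0.001  -0.0007]
pred [0.04, 0.49, -1.0, 1.94, 0.96, 1.29, -0.74] [0.488, 0.202, 0.268] [-52.  30.]
now t 28.22 tcp [0.497 0.198 0.267] q [ 0.07  0.48 -1.01  1.96  0.95  1.27 -0.7 ] tilt [-51.  29.] F [-1.4  0.3 -0.9]
turn [-0.017  0.1   -0.166] shift [-0.005  0.052  0.027] per row [-0.002  0.014 -0.024] [-0.0007  0.0074  0.0039]
pred [0.21, 0.46, -1.01, 1.99, 1.06, 1.13, -0.47] [0.53, 0.15, 0.268] [-40.  30.]
now t 28.22 tcp [0.497 0.198 0.267] q [ 0.07  0.48 -1.01  1.96  0.95  1.27 -0.7 ] tilt [-51.  29.] F [-1.4  0.3 -0.9]
turn [-0.018  0.228 -0.394] shift [0.019 0.105 0.057] per row [-0.003  0.033 -0.056] [0.0027 0.015  0.0081]
pred [0.36, 0.49, -1.03, 1.97, 1.15, 0.96, -0.15] [0.587, 0.117, 0.268] [-25.  30.]
t 28.22 tcp [0.4972 0.1982 0.267 ] tip [0.5192 0.1704 0.2032] phi 128.9 th 29.0 xz -0.005 F [-1.4  0.3 -0.9] w 0.3
q [ 0.07  0.48 -1.01  1.96  0.95  1.27 -0.7 ]
```

View pics/wrist26.png

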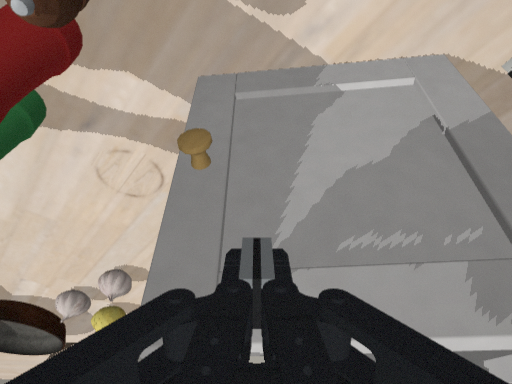

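```bash
python3 -m creep '[[[0,0.014,-0.024,-0.001,0.008,0.004,0],[0,0.014,-0.024,-0.001,0.008,0.004,0],[0,0.014,-0.024,0,0.008,0.004,0],[0,0.014,-0.024,0,0.008,0.004,0],[0,0.014,-0.024,0,0.008,0.004,0],[0,0.014,-0.024,0.001,0.008,0.004,0]]]'
python3 - <<'E' | grep -v "up \|down \|lean \|{"
from door import *
for a,ph in((0,-25),):
  W=want(ph,30)*H
  nxt(np.r_[dp(a,off=.03),.205]-.073*W.as_matrix()[:,2],W,8)
  nxt(np.r_[dp(a,off=.02),.205]-.073*W.as_matrix()[:,2],W,8)
from h import *
to()
c=cam('wrist'); save(c,'pics/wrist27.png');c=cam('scene'); save(c,'pics/scene27.png')
E
```

```text
t: 28.77
eef_pos: [0.5326, 0.1585, 0.2693]
tool_rot: [0.227, 0.883, 0.398, 0.102]
contact_force: [-1.0, 0.2, -0.3]
gripper_width: -0.003
now t 28.77 tcp [0.533 0.158 0.269] q [ 0.2   0.46 -1.02  1.98  1.02  1.14 -0.49] tilt [-41.  29.] F [-1.   0.2 -0.3]
turn [-0.02   0.142 -0.251] shift [0.005 0.059 0.034] per row [-0.003  0.018 -0.031] [0.0006 0.0074 0.0042]
pred [0.36, 0.49, -1.03, 1.97, 1.15, 0.96, -0.15] [0.587, 0.117, 0.268] [-25.  30.]
now t 28.77 tcp [0.533 0.158 0.269] q [ 0.2   0.46 -1.02  1.98  1.02  1.14 -0.49] tilt [-41.  29.] F [-1.   0.2 -0.3]
turn [-0.02   0.142 -0.251] shift [0.012 0.066 0.037] per row [-0.003  0.018 -0.031] [0.0014 0.0082 0.0047]
pred [0.36, 0.5, -1.02, 1.95, 1.15, 0.96, -0.14] [0.597, 0.117, 0.268] [-25.  30.]
t 28.77 tcp [0.5326 0.1585 0.2693] tip [0.559  0.1351 0.2053] phi 138.5 th 28.8 xz -0.001 F [-1.   0.2 -0.3] w -0.2
q [ 0.2   0.46 -1.02  1.98  1.02  1.14 -0.49]
```

View pics/scene27.png

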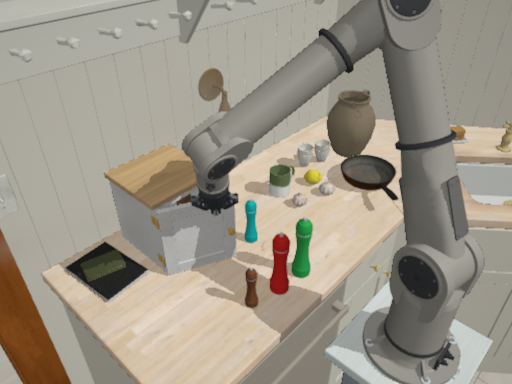

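```bash
python3 -m creep '[[[0,0.018,-0.031,0.0006,0.0076,0.0043,0],[0,0.018,-0.031,0.0006,0.0076,0.0043,0],[0,0.018,-0.031,0.0006,0.0076,0.0043,0],[0,0.018,-0.031,0.0006,0.0076,0.0043,0],[0,0.018,-0.031,0.0006,0.0076,0.0043,0],[0,0.018,-0.031,0.001,0.0076,0.0043,0]]]'
python3 - <<'E' | grep -v "up \|down \|lean \|{"
from door import *
for a,ph in((0,-25),):
  W=want(ph,30)*H
  nxt(np.r_[dp(a,off=.02),.205]-.073*W.as_matrix()[:,2],W,4)
from h import *
to()
c=cam('wrist'); save(c,'pics/wrist28.png');c=cam('side'); save(c,'pics/side28.png')
E
```

```text
t: 29.37
eef_pos: [0.5747, 0.1357, 0.2687]
tool_rot: [0.212, 0.836, 0.49, 0.128]
contact_force: [-1.1, -0.1, 0.3]
gripper_width: -0.004
now t 29.37 tcp [0.575 0.136 0.269] q [ 0.32  0.48 -1.04  1.97  1.1   1.01 -0.24] tilt [-28.  29.] F [-1.1 -0.1  0.3]
turn [-0.023  0.029 -0.067] shift [-0.006  0.025  0.014] per row [-0.006  0.007 -0.017] [-0.0014  0.0062  0.0035]
pred [0.36, 0.5, -1.02, 1.95, 1.15, 0.96, -0.14] [0.597, 0.117, 0.268] [-25.  30.]
t 29.37 tcp [0.5747 0.1357 0.2687] tip [0.6055 0.1191 0.2047] phi 150.8 th 28.6 xz 0.007 F [-1.1 -0.1  0.3] w -0.3
q [ 0.32  0.48 -1.04  1.97  1.1   1.01 -0.24]
```

View pics/wrist28.png

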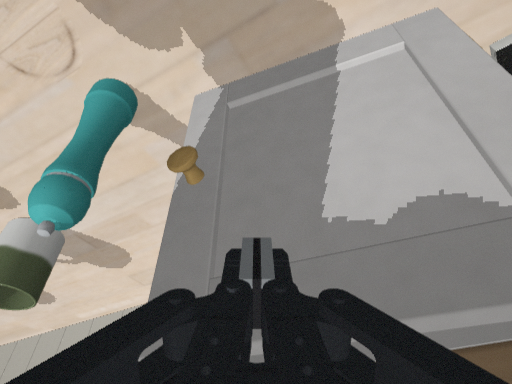

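View pics/side28.png

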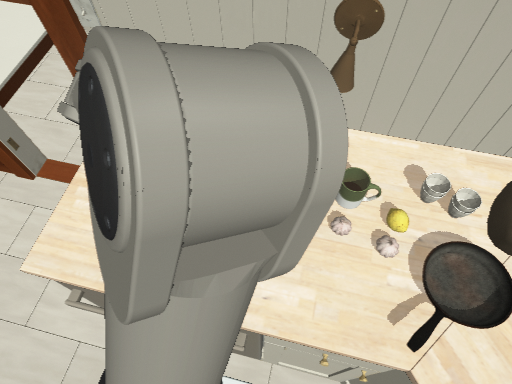

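Almost shut. I'll make the last few short pushes and watch the force.

```bash
python3 -m creep '[[[0,0.007,-0.015,-0.001,0.0062,0.0035,0],[0,0.007,-0.015,-0.001,0.0062,0.0035,0],[0,0.007,-0.015,-0.001,0.0062,0.0035,0]]]'; python3 -m creep '[[[0,0,0,0,0.004,0.002,0],[0,0,0,0,0.004,0.002,0]]]'; python3 -c "
from h import *
to()
c=cam('wrist'); save(c,'pics/wrist29.png')
P=cloud(c); m=(c['range_z']>0)&(P[...,0]>.56)&(P[...,0]<.67)&(P[...,1]>.08)&(P[...,1]<.25)&(P[...,2]>.01)&(P[...,2]<.17)&(c['color'].min(-1)>90)
Q=P[m]; print(len(Q),cv2.fitLine(Q[:,:2].astype(np.float32),cv2.DIST_HUBER,0,.01,.01).ravel())"
```

```text
t: 29.72
eef_pos: [0.5917, 0.1254, 0.2686]
tool_rot: [0.208, 0.823, 0.511, 0.133]
contact_force: [-0.4, 0.2, -1.3]
gripper_width: -0.004
t: 29.88
eef_pos: [0.5973, 0.1233, 0.2681]
tool_rot: [0.206, 0.824, 0.512, 0.131]
contact_force: [-33.4, 5.4, 19.9]
gripper_width: 0.002
t 29.88 tcp [0.5973 0.1233 0.2681] tip [0.6284 0.1083 0.2038] phi 153.8 th 28.3 xz 0.005 F [-33.4   5.4  19.9] w 0.1
q [ 0.35  0.5  -1.04  1.94  1.11  0.98 -0.15]
40649 [ 0.01304049 -0.99991494  0.6409574   0.18286774]
```

```bash
python3 -m creep '[[[0,0,0,0,-0.006,-0.004,0],[0,0,0,0,-0.015,-0.01,0],[0,0,0,0,-0.02,-0.02,0],[0,0,0,0,-0.02,-0.025,0],[0,0,0,0,-0.02,-0.025,0],[0,0,0,0,-0.01,-0.025,0],[0,0,0,0.02,0,-0.025,0],[0,0,0,0,0,0,0]]]'; python3 -c "
from h import *
to()
for n in('wrist','scene','side'):
  c=cam(n); save(c,f'pics/{n}30.png')
  P=cloud(c); m=(c['range_z']>0)&(P[...,0]>.56)&(P[...,0]<.67)&(P[...,2]>.01)&(P[...,2]<.24)&(c['color'].min(-1)>90)
  for lo,hi in((.06,.085),(.1,.13),(.13,.16),(.16,.2),(.23,.25)):
    k=m&(P[...,1]>lo)&(P[...,1]<hi); Q=P[k]
    if len(Q)>20: print(n,lo,hi,len(Q),np.median(Q[:,0]).round(4))"
```

```text
t: 30.6
eef_pos: [0.4655, 0.2109, 0.3451]
tool_rot: [0.206, 0.824, 0.512, 0.13]
contact_force: [1.7, 1.7, 1.6]
gripper_width: -0.001
t 30.6 tcp [0.4655 0.2109 0.3451] tip [0.4965 0.1958 0.2807] phi 153.7 th 28.2 xz 0.003 F [1.7 1.7 1.6] w -0.1
q [ 0.32  0.27 -1.23  2.01  0.85  1.09 -0.21]
wrist 0.06 0.085 2509 0.6355
wrist 0.1 0.13 1871 0.6412
wrist 0.13 0.16 2341 0.6414
wrist 0.16 0.2 5615 0.6413
wrist 0.23 0.25 3598 0.6358
scene 0.06 0.085 198 0.6328
scene 0.1 0.13 321 0.6386
scene 0.13 0.16 425 0.6387
scene 0.16 0.2 696 0.6383
scene 0.23 0.25 373 0.6335
side 0.06 0.085 284 0.6373
side 0.1 0.13 116 0.6427
side 0.13 0.16 32 0.6409
side 0.16 0.2 41 0.6418
side 0.23 0.25 244 0.6376
```

View pics/scene30.png

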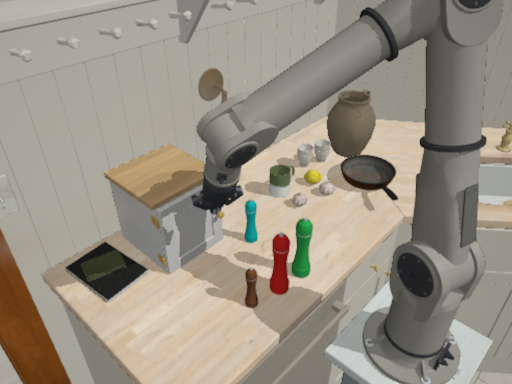

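View pics/wrist30.png

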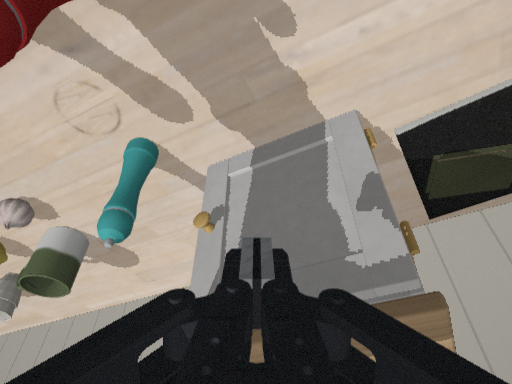

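```bash
python3 -m creep '[[[0,0,0,0,0,0,0],[0,0,0,0,0,0,0],[0,0,0,0,0,0,0]]]'; python3 -c "
from station import hand_in
print(hand_in())"
```

```text
t: 31.0
eef_pos: [0.4663, 0.2019, 0.3379]
tool_rot: [0.207, 0.826, 0.509, 0.123]
contact_force: [-0.4, -0.1, -0.4]
gripper_width: -0.007
the job is handed in; nothing more can be done
None
```

The pepper mill is in the cupboard and the door is shut; I handed the job in at 31 s of the 72 s allowed. I pushed the large dark-brown mill on its foot with the fingertips, upright and never gripped, into the free space on the right. Then I swung the door shut from its outer face.

**Last checks**
- **Mill:** With the door still open, the cameras put it upright at about (0.725, 0.120). That is roughly 75 mm inside the front edge and within the free strip.
- **Door:** The hinge side and the free side read the same depth within about 1 mm in all three cameras, so it is shut.
- **Everything else:** The jar and bottle were unmoved in the pictures taken before the door closed. The garlic, mug and other mills are standing where they were. At hand-in the arm was clear and the wrist force was near zero.

**What did not go cleanly**
- **First approach:** It ran into joint limits, so I had to re-pose the arm before finishing the push.
- **Forces while pushing the mill:** The fingertips pressed the worktop and the gripper's linkage touched the cupboard's right wall. At the worst moment the wrist read about 45 N, which I took to be mostly the worktop. I can't rule out that part of it was the gripper's body on the wall. The later wall contact was about 14–17 N.
- **Depth:** The second wall contact stopped the push a little short of the depth I had aimed for, but the mill is still well clear of the door.
- **Door stop:** The fingertips pressed at about 40 N as the door met its stop.

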